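# Check the spice jars' caps and put the pull-out rack away

### The arm

A 6-joint arm with a two-finger parallel gripper is mounted at the origin on a cart in front of the work surface, level with it; the furniture and walls round the work are solid. World frame = base frame: x ahead of the robot, y to its left, z up, the work surface at z = 0. Lengths are in m, angles in rad, forces in N, time in s.
With the tool pointing down it reaches from about 0.35 to 0.85 m from the base axis. Payload 8.1 kg.
Tool frame: the origin (TCP) lies between the finger pads; the fingertips stand 11 mm ahead of it and the grasp point (between the pads) lies 8 mm behind it (tips_ahead is the z of the fingertips in the tool frame, in m); z points along the fingers, y is the line along which they close (so a half turn about z gives the same grasp; the last joint's range is limited). The gripper opens to 93 mm and grips with 3 to 60 N. Pads are 15 mm wide; open, the fingers measure 128 mm over their backs; the gripper's body (75 mm by 188 mm) begins 65 mm behind the grasp point.
Start: joints at [1.073, 0.13, 1.488, -0, 1.523, -0.085], TCP at [0.241, 0.55, 0.205] pointing down, gripper open.
Joint ranges: [-2.96, 2.96], [-0.89, 2.26], [0.02, 2.5], [-1.34, 4.48], [0, 2.73], [-2.66, 2.66]. Speed limits (rad/s): [2.39, 2.39, 2.79, 3.14, 3.14, 3.14].

### API

Orientations are given as a rotation vector (axis times angle).
In Python, from plant import read_state, read_camera, close_job, tips_ahead gives the robot as it stands. The module is installed in compiled form; this text tells all that it offers.
- The arm moves only by the tool move_arm, never from a script. Its argument "plan" is a list of rows, each a list of 7 numbers: the turn, a rotation vector about the tool's x, y, z in units of 6 degrees (1.0 is 6 degrees), then the shift along the tool's x, y, z in units of 25 mm (1.0 is 25 mm), then the finger opening in mm, from 0 to 93. A call has exactly 10 rows; each row shifts and turns the commanded pose from where the row before left it, along the tool's axes as they then stand; what a row does not reach is not made up. A row lasts 1/10 s, in which the tool goes at most 50 mm and 8.59 degrees, less where a joint would pass 70% of its speed; a pose out of reach is approached as far as the arm can. A call is refused whole if a number of a shift passes 1 or a number of a turn 1, either way. A call with a gripper value outside its range is refused whole. The fingers move at their own pace and stop on an object; "force" is the grip in N (left out, the last holds). Time passes only in rows, so rows that do not move let the fingers close, or fill a call up. It gives the time, the measured TCP pose, the force, the opening and the grip force at its end, in the units of the state.
- read_state(): the state, without advancing time (a new reading comes with each control period).
- read_camera(name): name is "side" or "top" or "wrist"; returns a dict with "frame" (384x512x3 uint8, red, green, blue), "z_map" (384x512 float32, m along the optical axis (not along the pixel's ray), 0 where there is no reading), "fx", "fy", "cx", "cy" (pixels), "rvec" (rotation vector, rad) and "tvec" (3), from world to camera coordinates, as OpenCV has them. Camera axes: x right, y down, z forward; pixel columns grow to the right and rows downward; lengths in m; the calibration is good to about 2 mm. A picture is of the moment at which its call begins.
- close_job(): hands the job in; it is judged then, once.
The state is a dict: "t": time; "q": joint angles; "dq": joint speeds; "joint_torque": joint torques, N m; "tool_pos": TCP position; "orientation": TCP orientation; "force": force on the tool from outside, world axes, zero at the start; "wrist_torque": the same for the moment, N m; "opening": finger opening in m; "gripper_force": force on a finger pad.
Only numpy, scipy, OpenCV 4.12 (cv2) and the standard library are available. Lean on these libraries where they do the work, as an engineer would, in place of code of your own. Each camera call takes 0.05 s, during which the arm holds its last target. There are 200 camera calls.

### The job

Tug at the cap of every spice jar on the worktop with a twist to find the loose ones and screw those fully tight before they go into the slim rack. Stand all the jars upright in a row in the rack, then slide the rack fully home into its wooden sleeve, so that its front board closes the mouth. Leave the other things alone.

Things in the scene. Friction and masses are not known exactly. Their poses are not given: they have to be found in the camera images.
- sleeve: fixed slim wooden sleeve standing on the worktop, without a floor, 224 long x 90 wide x 103 mm high, open at one end; inside 70 mm wide and 94 mm high, its mouth flared a little. Origin on the worktop at the middle of the mouth; its +x points into the sleeve, away from the mouth; z up
- rack: loose wooden spice rack, 0.3 kg, pulled out in front of the mouth, roughly in line: a tray 222 long x 66 mm wide, floor 6 mm thick, walls 24 mm high (inside 212 x 56), with an upright front board 86 wide x 102 high x 10 mm at its rear end. Origin: underside, middle of the leading end; +x is the way it slides in. Fully home, its origin lies at x = 0.216 in the sleeve's frame and the board shuts the mouth
- rack_pull (a point): grip point of the pull on the outside of the rack's front board (at x = -0.250 in the rack's frame): an upright dark wooden tab 12 mm thick (along the rack's y), 42 mm long (along its x), 34 mm high; the point is 82 mm above the worktop, the tab's top edge at 97 mm. Axes as the rack's
- rack_place1 (a point): place 1 of 4 on the rack's floor, 6 mm above its underside, places 53 mm apart on its centre line, nearest the leading end (31.5 mm from it); no dividers between places
- rack_place2 (a point): place 2 of 4 on the rack's floor, 6 mm above its underside, places 53 mm apart on its centre line, in between; no dividers between places
- rack_place3 (a point): place 3 of 4 on the rack's floor, 6 mm above its underside, places 53 mm apart on its centre line, in between; no dividers between places
- rack_place4 (a point): place 4 of 4 on the rack's floor, 6 mm above its underside, places 53 mm apart on its centre line, nearest the front board; no dividers between places
- jar_paprika: round glass spice jar with brick-red contents, 49 mm across up to 44 mm, then a 38 mm neck, 75 mm high with its cap, 0.22 kg; may be absent. Origin at the middle of its underside, z up. The cap can carry the jar. A loose cap turns easily without the jar turning (0.008 N m); a tight one takes the jar round with it
- cap_paprika_turn (a joint): turn of the cap of the brick-red jar, rad: 0 when screwed fully tight, negative when loose (as far as -3, where it stops), growing clockwise seen from above. Dark ribbed metal cap, 46 mm across, 20 mm high, its top 75 mm above the jar's foot. The thread draws it down 0.6 mm per rad as it is tightened: follow it down, else the jar may be lifted and turn too
- jar_oregano: round glass spice jar with grey-green contents, 49 mm across up to 44 mm, then a 38 mm neck, 75 mm high with its cap, 0.22 kg; may be absent. Origin at the middle of its underside, z up. The cap can carry the jar. A loose cap turns easily without the jar turning (0.008 N m); a tight one takes the jar round with it
- cap_oregano_turn (a joint): turn of the cap of the grey-green jar, rad: 0 when screwed fully tight, negative when loose (as far as -3, where it stops), growing clockwise seen from above. Dark ribbed metal cap, 46 mm across, 20 mm high, its top 75 mm above the jar's foot. The thread draws it down 0.6 mm per rad as it is tightened: follow it down, else the jar may be lifted and turn too
- jar_peppercorn: round glass spice jar with black contents, 49 mm across up to 44 mm, then a 38 mm neck, 75 mm high with its cap, 0.22 kg; may be absent. Origin at the middle of its underside, z up. The cap can carry the jar. A loose cap turns easily without the jar turning (0.008 N m); a tight one takes the jar round with it
- cap_peppercorn_turn (a joint): turn of the cap of the black jar, rad: 0 when screwed fully tight, negative when loose (as far as -3, where it stops), growing clockwise seen from above. Dark ribbed metal cap, 46 mm across, 20 mm high, its top 75 mm above the jar's foot. The thread draws it down 0.6 mm per rad as it is tightened: follow it down, else the jar may be lifted and turn too
- jar_turmeric: round glass spice jar with golden-yellow contents, 49 mm across up to 44 mm, then a 38 mm neck, 75 mm high with its cap, 0.22 kg; may be absent. Origin at the middle of its underside, z up. The cap can carry the jar. A loose cap turns easily without the jar turning (0.008 N m); a tight one takes the jar round with it
- cap_turmeric_turn (a joint): turn of the cap of the golden-yellow jar, rad: 0 when screwed fully tight, negative when loose (as far as -3, where it stops), growing clockwise seen from above. Dark ribbed metal cap, 46 mm across, 20 mm high, its top 75 mm above the jar's foot. The thread draws it down 0.6 mm per rad as it is tightened: follow it down, else the jar may be lifted and turn too
- pepper_mill: wooden pepper mill at the back, 58 mm across, 170 mm high, origin at its underside; to be left alone. It stands left of the dish rack (wire 130 mm, plates 300 mm high), whose white tray begins 0.525 m ahead of the robot and right of y = -0.075
- salt_shaker: glass salt shaker, 44 mm across, 90 mm high, origin at its underside; to be left alone. Beyond it stands a fixed paper towel roll, 110 mm across and 230 mm high, about x = 0.62, y = 0.16; reach the jars round its front
- lemon: lemon, 72 x 55 x 56 mm, origin at its underside; to be left alone

How it is judged:
On the way, in this order (a step that is already met when the one before it is completed fails the run):
1. the cap of every jar is screwed tight (within 0.12 rad of its stop) (value of joint each of cap_paprika_turn, cap_oregano_turn, cap_peppercorn_turn, cap_turmeric_turn above -0.12 rad), for 0.2 s.
2. every jar stands upright in the rack with a tight cap, the rack not yet fully in its sleeve (all of step 1 and x of jar_paprika in the frame of rack between -0.201 and -0.018 m and y of jar_paprika in the frame of rack between -0.008 and 0.008 m and z of jar_paprika in the frame of rack between 0 and 0.012 m and angle between each of jar_paprika, jar_oregano, jar_peppercorn, jar_turmeric's own z axis and vertical below 0.12 rad and x of jar_oregano in the frame of rack between -0.201 and -0.018 m and y of jar_oregano in the frame of rack between -0.008 and 0.008 m and z of jar_oregano in the frame of rack between 0 and 0.012 m and x of jar_peppercorn in the frame of rack between -0.201 and -0.018 m and y of jar_peppercorn in the frame of rack between -0.008 and 0.008 m and z of jar_peppercorn in the frame of rack between 0 and 0.012 m and x of jar_turmeric in the frame of rack between -0.201 and -0.018 m and y of jar_turmeric in the frame of rack between -0.008 and 0.008 m and z of jar_turmeric in the frame of rack between 0 and 0.012 m and x of rack in the frame of sleeve below 0.18 m), for 0.2 s.
At the end, for the whole second after the job is handed in: every jar stands upright in the rack (on its floor, within 8 mm of the centre line, tilted less than 7 degrees) with its cap within 0.12 rad of tight, and the rack is home in the sleeve: the front board within about 8 mm of the mouth, in line within 0.06 rad; all at rest (all of step 1 and x of jar_paprika in the frame of rack between -0.201 and -0.018 m and y of jar_paprika in the frame of rack between -0.008 and 0.008 m and z of jar_paprika in the frame of rack between 0 and 0.012 m and angle between each of jar_paprika, jar_oregano, jar_peppercorn, jar_turmeric's own z axis and vertical below 0.12 rad and x of jar_oregano in the frame of rack between -0.201 and -0.018 m and y of jar_oregano in the frame of rack between -0.008 and 0.008 m and z of jar_oregano in the frame of rack between 0 and 0.012 m and x of jar_peppercorn in the frame of rack between -0.201 and -0.018 m and y of jar_peppercorn in the frame of rack between -0.008 and 0.008 m and z of jar_peppercorn in the frame of rack between 0 and 0.012 m and x of jar_turmeric in the frame of rack between -0.201 and -0.018 m and y of jar_turmeric in the frame of rack between -0.008 and 0.008 m and z of jar_turmeric in the frame of rack between 0 and 0.012 m and x of rack in the frame of sleeve above 0.2085 m and angle between the x axis of rack and the x axis of sleeve, either way round below 0.06 rad and angle between rack's own z axis and vertical below 0.06 rad and linear speed of each of rack, jar_paprika, jar_oregano, jar_peppercorn, jar_turmeric below 0.02 m/s); the robot touches nothing.
It fails at once if a jar stood in the rack while its cap was loose (more than 0.35 rad from tight) ((x of jar_paprika in the frame of rack between -0.201 and -0.018 m and y of jar_paprika in the frame of rack between -0.008 and 0.008 m and z of jar_paprika in the frame of rack between 0 and 0.012 m and angle between jar_paprika's own z axis and vertical below 0.12 rad and value of joint cap_paprika_turn below -0.35 rad) or (x of jar_oregano in the frame of rack between -0.201 and -0.018 m and y of jar_oregano in the frame of rack between -0.008 and 0.008 m and z of jar_oregano in the frame of rack between 0 and 0.012 m and angle between jar_oregano's own z axis and vertical below 0.12 rad and value of joint cap_oregano_turn below -0.35 rad) or (x of jar_peppercorn in the frame of rack between -0.201 and -0.018 m and y of jar_peppercorn in the frame of rack between -0.008 and 0.008 m and z of jar_peppercorn in the frame of rack between 0 and 0.012 m and angle between jar_peppercorn's own z axis and vertical below 0.12 rad and value of joint cap_peppercorn_turn below -0.35 rad) or (x of jar_turmeric in the frame of rack between -0.201 and -0.018 m and y of jar_turmeric in the frame of rack between -0.008 and 0.008 m and z of jar_turmeric in the frame of rack between 0 and 0.012 m and angle between jar_turmeric's own z axis and vertical below 0.12 rad and value of joint cap_turmeric_turn below -0.35 rad)).
It fails at once if the pepper mill, salt shaker or lemon was moved more than 4 cm (distance of any of pepper_mill, salt_shaker, lemon from where it was at the start of the episode above 0.04 m).
Of jar_paprika, jar_oregano, jar_peppercorn, jar_turmeric only 3 to 4 are there at a start; the rules pass over those that are not, and their reading is None.
At some moment in a run one of jar_paprika, jar_oregano, jar_peppercorn, jar_turmeric may be knocked a few centimetres aside while the robot is not near it.
Once in a run the grip may slacken for a moment while it holds something.
It also fails if it takes over 210 s, if anything falls off the work surface, if the arm or the gripper's body presses on something with over 40 N, if the wrist force passes 120 N, or if a joint passes its speed limit or range.

## Working session

There is one attempt and no reset: what is moved stays moved. The work goes in short steps, Python scripts to look and compute and a tool call to move; the robot and the scene stay as the last step left them, time stands still between calls to the robot, and variables do not carry over. Pictures are saved under pics/ and viewed, at most 14 in all, crops included, and the job is handed in when it is done.

Besides the shell and the picture viewer there is one more tool, called after "Call:" as name(argument=value, ...), one argument or row to a line, values as JSON. move_arm: Moves the arm, as the interface text tells. Its arguments: {"type":"object","properties":{"plan":{"type":"array","items":{"type":"array","items":{"type":"number"}}},"force":{"type":"number"}},"required":["plan"]}

```bash
mkdir -p pics; cat > h.py <<'E'
import numpy as np, cv2
from scipy.spatial.transform import Rotation as R
from plant import read_state, read_camera, close_job, tips_ahead
def cloud(c):
    z=c["z_map"]; v,u=np.mgrid[:z.shape[0],:z.shape[1]]
    P=np.stack([(u-c["cx"])/c["fx"]*z,(v-c["cy"])/c["fy"]*z,z],-1)
    M=R.from_rotvec(np.ravel(c["rvec"])).as_matrix()
    W=(P-np.ravel(c["tvec"]))@M; W[z<=0]=np.nan
    return W
def save(c,n): cv2.imwrite("pics/"+n,c["frame"][:,:,::-1])
E
python3 - <<'E'
from h import *
for n in("top","side"):
    c=read_camera(n); save(c,n+"0.png"); np.savez(n+"0.npz",**c)
    print(n,c["fx"],c["rvec"],c["tvec"])
s=read_state(); print(s, tips_ahead)
E
```

```text
top 356.91087253913213 [ 2.02567003 -2.18114851  0.24711291] [0.03142106 0.63497517 0.94521615]
side 406.1829019898842 [ 0.31849848 -2.51258173  1.57886623] [0.60450424 0.14253958 0.90938108]
{'t': 0.1, 'q': array([ 1.07262640e+00,  1.31087608e-01,  1.48917886e+00,  1.90856240e-05,
        1.52299010e+00, -8.54184312e-02]), 'dq': array([-4.99122255e-05, -6.73038266e-04, -3.56919391e-03,  5.71816100e-04,
       -9.59676815e-04, -1.04959315e-03]), 'joint_torque': array([ 1.65008173e-04, -5.61344218e+01, -4.93096840e+01,  7.69261038e-02,
        2.91814841e-02, -9.02441889e-05]), 'tool_pos': array([0.24040377, 0.54914594, 0.20358653]), 'orientation': array([-6.43655427e-01, -3.07444042e+00,  2.49417362e-03]), 'force': array([-0.24529871,  0.17706445, -0.67691407]), 'wrist_torque': array([ 0.03024726, -0.02520818, -0.01464194]), 'gripper_force': 0.0, 'opening': 0.09313147362858587} 0.011
```

View pics/top0.png

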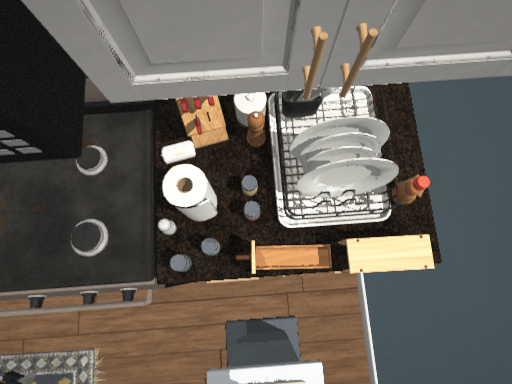

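View pics/side0.png

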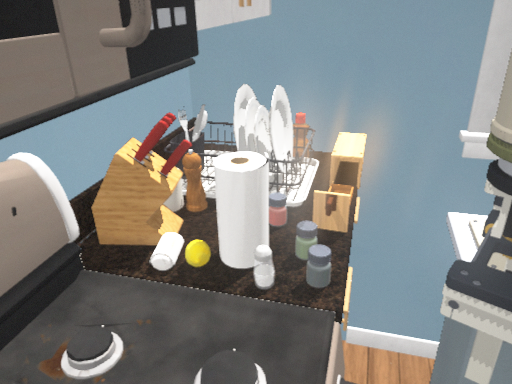

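Top view: jars at about (249,184), (251,210), (211,246) and (181,262). The rack lies at (250–330, 257) with its pull to the left, and the sleeve at (347–432, 254). The side view shows red, grey-green and black jars, with the fourth hidden by the towel roll.

```bash
python3 - <<'E'
from h import *
c=dict(np.load("top0.npz")); W=cloud(c); F=c["frame"]
for (u,v) in [(249,184),(251,210),(211,246),(181,262)]:
    p=W[v-16:v+17,u-16:u+17]; q=F[v-16:v+17,u-16:u+17].reshape(-1,3); p=p.reshape(-1,3)
    m=(p[:,2]>.066)&(p[:,2]<.085); (x,y),r=cv2.minEnclosingCircle(p[m][:,:2].astype(np.float32)); 
    mm=(p[:,2]>.01)&(p[:,2]<.05)
    print(u,v,m.sum(),"med",np.median(p[m],0).round(4),"circ",round(x,4),round(y,4),round(r,4),"bodycol",np.median(q[mm],0))
def rect(m,n):
    p=W[m][:,:2].astype(np.float32); b=cv2.minAreaRect(p); print(n,m.sum(),np.round(cv2.boxPoints(b),4).tolist())
uu=np.mgrid[:384,:512]; v,u=uu
z=W[...,2]
rect((u>335)&(u<440)&(v>225)&(v<280)&(z>.09)&(z<.115),"sleeve top")
rect((u>225)&(u<262)&(v>235)&(v<280)&(z>.094)&(z<.115),"board")
rect((u>225)&(u<340)&(v>235)&(v<280)&(z>.017)&(z<.03),"tray rim")
rect((u>225)&(u<255)&(v>245)&(v<270)&(z>.07)&(z<.115),"board+pull")
for n,(u0,v0) in dict(salt=(166,226),mill=(256,125)).items(): print(n,W[v0,u0])
cs=dict(np.load("side0.npz")); Ws=cloud(cs)
for n,(u0,v0) in dict(red=(278,216),green=(306,250),black=(319,275),lemon=(198,250),redcap=(277,198),gcap=(306,228),bcap=(319,252),salt=(264,255)).items(): print(n,Ws[v0,u0].round(3),cs["frame"][v0,u0])
E
```

```text
249 184 194 med [0.6532 0.004  0.0756] circ 0.6382 0.0039 0.0377 bodycol [127.  115.5  89. ]
251 210 201 med [0.5781 0.0024 0.0765] circ 0.5795 0.0026 0.0229 bodycol [116.  94.  86.]
211 246 213 med [0.4849 0.1259 0.0764] circ 0.4847 0.1261 0.0227 bodycol [101. 111.  99.]
181 262 224 med [0.446  0.2117 0.0752] circ 0.4457 0.2126 0.023 bodycol [91.  93.5 92. ]
sleeve top 2919 [[0.38019999861717224, -0.46650001406669617], [0.4702000021934509, -0.46799999475479126], [0.4738999903202057, -0.24320000410079956], [0.383899986743927, -0.24169999361038208]]
board 192 [[0.4034999907016754, 0.0034000000450760126], [0.4869000017642975, 0.0017000000225380063], [0.4878999888896942, 0.05209999904036522], [0.4043999910354614, 0.053700000047683716]]
tray rim 326 [[0.40070000290870667, -0.2425999939441681], [0.4724999964237213, -0.24390000104904175], [0.47699999809265137, 0.0013000000035390258], [0.40529999136924744, 0.0026000000070780516]]
board+pull 152 [[0.41130000352859497, 0.007199999876320362], [0.47119998931884766, 0.00279999990016222], [0.474700003862381, 0.05079999938607216], [0.4147999882698059, 0.0551999993622303]]
salt [0.54366629 0.23931695 0.08826319]
mill [ 0.79458469 -0.02638702  0.14934396]
red [0.57  0.026 0.031] [176 121 116]
green [0.479 0.152 0.028] [130 140 118]
black [0.439 0.238 0.033] [102 106 105]
lemon [0.694 0.235 0.049] [239 218  50]
redcap [0.575 0.013 0.075] [182 187 201]
gcap [0.482 0.142 0.077] [173 177 188]
bcap [0.443 0.222 0.076] [176 183 194]
salt [0.543 0.265 0.081] [213 211 210]
```

Call:
move_arm(
  plan=[
    [0,0,0,-0.92,-0.65,0,70],
    [0,0,0,-0.92,-0.65,0,70],
    [0,0,0,-0.92,-0.65,0,70],
    [0,0,0,-0.92,-0.65,0,70],
    [0,0,0,-0.92,-0.65,0,70],
    [0,0,0,-0.92,-0.65,0,70],
    [0,0,0,-0.92,-0.65,0,70],
    [0,0,0,-0.92,-0.65,0,70],
    [0,0,0,-0.92,-0.65,0,70],
    [0,0,0,-0.92,-0.65,0,70],
  ],
)

```text
t: 1.1
tool_pos: [0.3864, 0.3073, 0.2041]
orientation: [-0.644, -3.074, 0.001]
force: [1.2, -0.3, 0.3]
opening: 0.0699
gripper_force: 0.0
```

Call:
move_arm(
  plan=[
    [0,0,0,-0.92,-0.65,0,70],
    [0,0,0,-0.92,-0.65,0,70],
    [0,0,0,-0.92,-0.65,0,70],
    [0,0,0,-0.16,-0.1,0,70],
    [0,0,-1,0,0,0,70],
    [0,0,-1,0,0,0,70],
    [0,0,-1,0,0,0,70],
    [0,0,-1,0,0,0,70],
    [0,0,-1,0,0,0,70],
    [0,0,-1,0,0,0,70],
  ],
)

```text
t: 2.1
tool_pos: [0.4319, 0.2329, 0.2042]
orientation: [0.345, -3.122, -0.0]
force: [-0.7, -0.8, -0.7]
opening: 0.0701
gripper_force: 0.0
```

```bash
cat >> h.py <<'E'
def circ(p):
    "centre of cap top from points near its rim plane"
    A=np.c_[2*p[:,:2],np.ones(len(p))]; h=cv2.convexHull(p[:,:2].astype(np.float32))[:,0]
    (x,y),r=cv2.minEnclosingCircle(h); return np.round([x,y,r],4)
def cap(W,x,y,rad=.035,z0=.066,z1=.088):
    p=W.reshape(-1,3); p=p[(np.hypot(p[:,0]-x,p[:,1]-y)<rad)&(p[:,2]>z0)&(p[:,2]<z1)]
    return (circ(p),np.median(p[:,2]).round(4),len(p)) if len(p)>20 else None
def go(x,y,z,s=None):
    "shift in tool units from the state to x,y,z; and yaw of tool y, q6"
    s=s or read_state(); M=R.from_rotvec(s["orientation"]).as_matrix()
    d=M.T@(np.array([x,y,z])-s["tool_pos"])/.025
    print("t",round(s["t"],2),"pos",s["tool_pos"].round(4),"shift",d.round(2),"yaw",np.degrees(np.arctan2(M[1,1],M[0,1])).round(1),"tilt",M[:,2].round(3),"q6",round(np.degrees(s["q"][5]),1),"q1",round(np.degrees(s["q"][0]),1),"F",s["force"].round(1),"T",s["wrist_torque"].round(3),"op",round(s["opening"],4),"g",round(s["gripper_force"],1))
E
python3 - <<'E'
from h import *
c=read_camera("wrist"); save(c,"w1.png"); W=cloud(c)
print(cap(W,.4457,.2126)); go(.4457,.2126,.057)
for a in [(.4457,.2126)]:
    p=W.reshape(-1,3); p=p[(np.hypot(p[:,0]-a[0],p[:,1]-a[1])<.06)&(p[:,2]<.02)]; print("table",np.median(p[:,2]))
E
```

```text
(array([0.4442, 0.2138, 0.0228]), np.float64(0.0757), 1253)
t 2.15 pos [0.4319 0.2329 0.2042] shift [-0.36 -0.92  5.89] yaw 103.0 tilt [-0.001  0.    -1.   ] q6 -80.7 q1 22.3 F [-0.5 -0.3  0.2] T [ 0.025 -0.098  0.051] op 0.0701 g 0.0
table 0.0009130797116513297
```

View pics/w1.png

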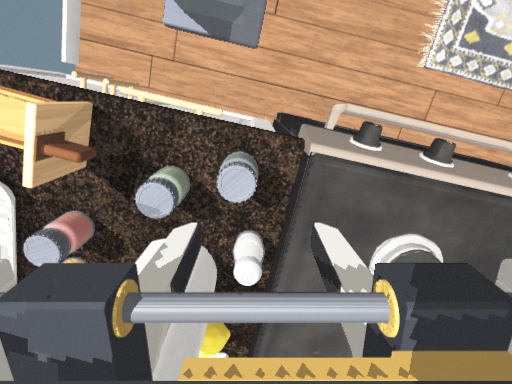

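Wrist view: the black jar's cap is at (238,177), with the oregano, paprika and salt shaker where expected. I'll descend and grip it.

Call:
move_arm(
  plan=[
    [0,0,0,-0.18,-0.45,0,70],
    [0,0,0,-0.18,-0.45,0,70],
    [0,0,0,0,0,0.8,70],
    [0,0,0,0,0,0.8,70],
    [0,0,0,0,0,0.8,70],
    [0,0,0,0,0,0.8,70],
    [0,0,0,0,0,0.8,70],
    [0,0,0,0,0,0.8,70],
    [0,0,0,0,0,0.6,70],
    [0,0,0,0,0,0.45,70],
  ],
)

```text
t: 3.15
tool_pos: [0.446, 0.2112, 0.057]
orientation: [0.333, -3.123, 0.001]
force: [-0.2, 0.4, -0.9]
opening: 0.0698
gripper_force: 0.0
```

Call:
move_arm(
  plan=[
    [0,0,0,0,0,0,60],
    [0,0,0,0,0,0,50],
    [0,0,0,0,0,0,40],
    [0,0,0,0,0,0,40],
    [0,0,0,0,0,0,40],
    [0,0,0,0,0,0,40],
    [0,0,0,0,0,0.02,40],
    [0,0,0,0,0,0.02,40],
    [0,0,0,0,0,0,40],
    [0,0,0,0,0,0,40],
  ],
  force=30,
)

```text
t: 4.15
tool_pos: [0.4473, 0.213, 0.0588]
orientation: [-0.338, 3.121, 0.002]
force: [-1.6, 2.7, 9.2]
opening: 0.0437
gripper_force: 30.0
```

```bash
python3 -c "
from h import *
go(.445,.213,.057)"
```

```text
t 4.15 pos [0.4473 0.213  0.0588] shift [0.09 0.02 0.07] yaw 102.4 tilt [ 0.003  0.001 -1.   ] q6 -82.9 q1 19.5 F [-1.6  2.7  9.2] T [0.453 0.264 0.003] op 0.0437 g 30.0
```

Call:
move_arm(
  plan=[
    [0,0,1,0,0,0.002,40],
    [0,0,1,0,0,0.002,40],
    [0,0,1,0,0,0.002,40],
    [0,0,1,0,0,0.002,40],
    [0,0,1,0,0,0.002,40],
    [0,0,1,0,0,0.002,40],
    [0,0,0,0,0,0,40],
    [0,0,0,0,0,0,40],
    [0,0,0,0,0,0,40],
    [0,0,0,0,0,0,40],
  ],
)

```text
t: 5.15
tool_pos: [0.4477, 0.2118, 0.0585]
orientation: [0.643, 3.072, -0.0]
force: [0.1, -3.3, 9.3]
opening: 0.0438
gripper_force: 30.0
```

```bash
python3 -c "
from h import *
go(.445,.213,.057)"
```

```text
t 5.15 pos [0.4477 0.2118 0.0585] shift [0.12 0.   0.06] yaw 66.3 tilt [ 0.003 -0.001 -1.   ] q6 -46.9 q1 19.5 F [ 0.1 -3.3  9.3] T [-0.794  0.012 -0.011] op 0.0438 g 30.0
```

Call:
move_arm(
  plan=[
    [0,0,1,0,0,0.0025,40],
    [0,0,1,0,0,0.0025,40],
    [0,0,1,0,0,0.0025,40],
    [0,0,1,0,0,0.0025,40],
    [0,0,1,0,0,0.0025,40],
    [0,0,1,0,0,0.0025,40],
    [0,0,1,0,0,0.0025,40],
    [0,0,1,0,0,0.0025,40],
    [0,0,1,0,0,0.0025,40],
    [0,0,0,0,0,0,40],
  ],
)

```text
t: 6.15
tool_pos: [0.4474, 0.212, 0.0583]
orientation: [1.973, 2.442, 0.002]
force: [-1.3, -2.8, 13.6]
opening: 0.0437
gripper_force: 30.0
```

```bash
python3 -c "
from h import *
go(.445,.213,.057)"
```

```text
t 6.15 pos [0.4474 0.212  0.0583] shift [ 0.06 -0.09  0.05] yaw 12.1 tilt [ 0.003 -0.    -1.   ] q6 7.4 q1 19.5 F [-1.3 -2.8 13.6] T [-0.661  0.736  0.015] op 0.0437 g 30.0
```

Call:
move_arm(
  plan=[
    [0,0,1,0,0,0.0025,40],
    [0,0,1,0,0,0.0025,40],
    [0,0,1,0,0,0.0025,40],
    [0,0,1,0,0,0.0025,40],
    [0,0,1,0,0,0.0025,40],
    [0,0,1,0,0,0.0025,40],
    [0,0,1,0,0,0.0025,40],
    [0,0,1,0,0,0.0025,40],
    [0,0,1,0,0,0.0025,40],
    [0,0,0,0,0,0,40],
  ],
)

```text
t: 7.15
tool_pos: [0.4476, 0.2128, 0.0582]
orientation: [2.868, 1.281, 0.005]
force: [-1.8, -1.2, 15.2]
opening: 0.0439
gripper_force: 30.0
```

```bash
python3 -c "
from h import *
go(.445,.213,.057)"
```

```text
t 7.15 pos [0.4476 0.2128 0.0582] shift [-0.06 -0.08  0.05] yaw -41.9 tilt [ 0.003  0.001 -1.   ] q6 61.4 q1 19.5 F [-1.8 -1.2 15.2] T [0.086 0.901 0.023] op 0.0439 g 30.0
```

Call:
move_arm(
  plan=[
    [0,0,1,0,0,0.0025,40],
    [0,0,1,0,0,0.0025,40],
    [0,0,1,0,0,0.0025,40],
    [0,0,1,0,0,0.0025,40],
    [0,0,1,0,0,0.0025,40],
    [0,0,1,0,0,0.0025,40],
    [0,0,1,0,0,0.0025,40],
    [0,0,1,0,0,0.0025,40],
    [0,0,1,0,0,0.0025,40],
    [0,0,0,0,0,0,40],
  ],
)

```text
t: 8.15
tool_pos: [0.4484, 0.2134, 0.0582]
orientation: [-3.135, 0.16, -0.008]
force: [-2.3, 1.1, 15.8]
opening: 0.0439
gripper_force: 30.0
```

```bash
python3 -c "
from h import *
go(.445,.213,.057)"
```

```text
t 8.15 pos [0.4484 0.2134 0.0582] shift [-0.14  0.03  0.05] yaw -95.9 tilt [ 0.005  0.002 -1.   ] q6 115.4 q1 19.5 F [-2.3  1.1 15.8] T [0.54  0.384 0.003] op 0.0439 g 30.0
```

```bash
python3 - <<'E'
from h import *
c=dict(np.load("top0.npz")); W=cloud(c); v,u=np.mgrid[:384,:512]; z=W[...,2]
F=c["frame"].astype(int)
m=(u>225)&(u<340)&(v>235)&(v<285)&(z>.004)&(z<.03)&(F[...,0]-F[...,2]>40)
for n,a,b in(("rim",.017,.03),("all",.004,.03)):
    p=W[m&(z>a)&(z<b)&(W[...,1]>-.235)]
    print(n,len(p),np.round(cv2.boxPoints(cv2.minAreaRect(p[:,:2].astype(np.float32))),4).tolist())
for r in (246,250,257,264,270):
    print(r,[(uu,*W[r,uu].round(3)) for uu in (255,262,290,320,326,328,330,332,334)])
for cc in (265,290,315): 
    q=W[240:278,cc]; print(cc,[tuple(x) for x in q[:, [0,2]].round(3)])
E
cat > crop.py <<'E'
E
python3 - <<'E'
import cv2; i=cv2.imread("pics/top0.png")[235:285,225:345]; cv2.imwrite("pics/c1.png",cv2.resize(i,None,fx=6,fy=6,interpolation=cv2.INTER_CUBIC))
E
```

```text
rim 313 [[0.4009999930858612, -0.21230000257492065], [0.4668999910354614, -0.21570000052452087], [0.4781000018119812, 0.0005000000237487257], [0.4122999906539917, 0.004000000189989805]]
all 1660 [[0.38999998569488525, -0.210099995136261], [0.46950000524520874, -0.2190999984741211], [0.49540001153945923, 0.010700000450015068], [0.41600000858306885, 0.019700000062584877]]
246 [(255, np.float64(0.476), np.float64(0.0), np.float64(0.026)), (262, np.float64(0.474), np.float64(-0.02), np.float64(0.028)), (290, np.float64(0.468), np.float64(-0.1), np.float64(0.024)), (320, np.float64(0.463), np.float64(-0.189), np.float64(0.009)), (326, np.float64(0.462), np.float64(-0.207), np.float64(0.007)), (328, np.float64(0.461), np.float64(-0.21), np.float64(0.021)), (330, np.float64(0.46), np.float64(-0.215), np.float64(0.024)), (332, np.float64(0.461), np.float64(-0.227), np.float64(-0.002)), (334, np.float64(0.46), np.float64(-0.232), np.float64(-0.002))]
250 [(255, np.float64(0.465), np.float64(0.001), np.float64(0.007)), (262, np.float64(0.464), np.float64(-0.019), np.float64(0.007)), (290, np.f
[... 6073 characters left out ...]
, np.float64(0.006)), (np.float64(0.421), np.float64(0.008)), (np.float64(0.418), np.float64(0.008)), (np.float64(0.416), np.float64(0.004)), (np.float64(0.413), np.float64(0.009)), (np.float64(0.41), np.float64(0.009)), (np.float64(0.407), np.float64(0.025)), (np.float64(0.404), np.float64(0.021)), (np.float64(0.401), np.float64(0.001)), (np.float64(0.399), np.float64(-0.0)), (np.float64(0.396), np.float64(0.0)), (np.float64(0.393), np.float64(-0.002)), (np.float64(0.39), np.float64(-0.008)), (np.float64(0.37), np.float64(-0.896)), (np.float64(0.365), np.float64(-0.914)), (np.float64(0.36), np.float64(-0.897)), (np.float64(0.355), np.float64(-0.908)), (np.float64(0.35), np.float64(-0.901))]
```

View pics/c1.png

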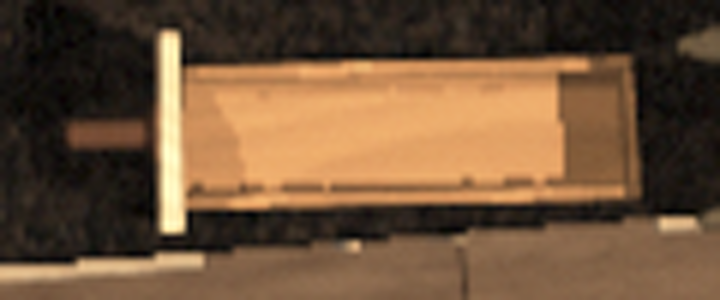

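Call:
move_arm(
  plan=[
    [0,0,0,0,0,-0.2,40],
    [0,0,-0.5,0,0,-0.5,40],
    [0,0,-1,0,0,-0.6,40],
    [0,0,-1,0,0,-0.6,40],
    [0,0,-1,0,0,-0.6,40],
    [0,0,-1,0,0,-0.7,40],
    [0,0,-1,0,0,-0.7,40],
    [0,0,-1,0,0,-0.7,40],
    [0,0,-1,0,0,-0.7,40],
    [0,0,-1,0,0,-0.5,40],
  ],
  force=40,
)

```text
t: 9.15
tool_pos: [0.4458, 0.2119, 0.2008]
orientation: [2.896, 1.217, -0.001]
force: [0.4, 1.0, -2.4]
opening: 0.0431
gripper_force: 40.0
```

Call:
move_arm(
  plan=[
    [0,0,-1,0,0,0,40],
    [0,0,-1,0,0,0,40],
    [0,0,-1,0,0,0,40],
    [0,0,-1,0,0,0,40],
    [0,0,-1,0,0,0,40],
    [0,0,-1,0,0,0,40],
    [0,0,-1,0,0,0,40],
    [0,0,0,-0.4,0,0,40],
    [0,0,0,-0.8,0,0,40],
    [0,0,0,-0.8,0,0,40],
  ],
)

```text
t: 10.15
tool_pos: [0.4431, 0.1611, 0.1996]
orientation: [-2.275, -2.166, 0.003]
force: [0.2, -0.3, -2.2]
opening: 0.0428
gripper_force: 40.0
```

```bash
python3 -c "
from h import *
go(.437,-.184,.2)"
```

```text
t 10.15 pos [0.4431 0.1611 0.1996] shift [-13.8    0.43  -0.  ] yaw -2.8 tilt [-0.001 -0.001 -1.   ] q6 16.6 q1 13.8 F [ 0.2 -0.3 -2.2] T [-0.081  0.065  0.029] op 0.0428 g 40.0
```

Call:
move_arm(
  plan=[
    [0,0,0,-0.9,0.03,0,40],
    [0,0,0,-0.9,0.03,0,40],
    [0,0,0,-0.9,0.03,0,40],
    [0,0,0,-0.9,0.03,0,40],
    [0,0,0,-0.9,0.03,0,40],
    [0,0,0,-0.9,0.03,0,40],
    [0,0,0,-0.9,0.03,0,40],
    [0,0,0,-0.9,0.03,0,40],
    [0,0,0,-0.9,0.03,0,40],
    [0,0,0,-0.9,0.03,0,40],
  ],
)

```text
t: 11.15
tool_pos: [0.4399, -0.0643, 0.1998]
orientation: [-2.276, -2.165, 0.002]
force: [0.0, 0.2, -2.1]
opening: 0.0431
gripper_force: 40.0
```

Call:
move_arm(
  plan=[
    [0,0,0,-0.9,0.03,0,40],
    [0,0,0,-0.9,0.03,0,40],
    [0,0,0,-0.9,0.03,0,40],
    [0,0,0,-0.9,0.04,0,40],
    [0,0,0,-0.6,0,0,40],
    [0,0,0,0,0,0.8,40],
    [0,0,0,0,0,0.8,40],
    [0,0,0,0,0,0.8,40],
    [0,0,0,0,0,0.6,40],
    [0,0,0,0,0,0.4,40],
  ],
)

```text
t: 12.15
tool_pos: [0.4383, -0.1676, 0.1137]
orientation: [-2.272, -2.167, 0.001]
force: [0.1, 0.8, -2.1]
opening: 0.0431
gripper_force: 40.0
```

```bash
python3 - <<'E'
from h import *
go(.437,-.184,.0642)
c=read_camera("wrist"); save(c,"w2.png"); np.savez("w2.npz",**c)
E
```

```text
t 12.15 pos [ 0.4383 -0.1676  0.1137] shift [-0.66 -0.02  1.98] yaw -2.7 tilt [-0.002  0.001 -1.   ] q6 -24.5 q1 -27.2 F [ 0.1  0.8 -2.1] T [-0.034  0.097 -0.036] op 0.0431 g 40.0
```

View pics/w2.png

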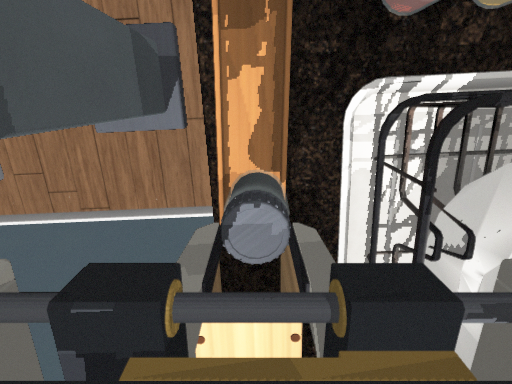

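Wrist view: the jar, with its cap at (256,230), hangs in line with the tray, whose walls are at about u=219 and 288. I'll measure the rack in the same frame.

```bash
python3 - <<'E'
from h import *
c=dict(np.load("w2.npz")); W=cloud(c); z=W[...,2]; v,u=np.mgrid[:384,:512]
for r in (20,60,100,140,180):
    q=W[r,205:305]; m=(q[:,2]>.015)&(q[:,2]<.03); x=np.sort(q[m,0]); 
    print(r,x.min().round(4),x.max().round(4),"mid",((x.min()+x.max())/2).round(4),"y",np.median(q[m,1]).round(4))
print(cap(W,.438,-.168,.04,.11,.16))
E
```

```text
20 0.4101 0.4744 mid 0.4423 y -0.0224
60 0.4082 0.4732 mid 0.4407 y -0.0531
100 0.4059 0.471 mid 0.4385 y -0.0849
140 0.4049 0.4697 mid 0.4373 y -0.1219
180 0.4023 0.4671 mid 0.4347 y -0.1602
(array([ 0.4387, -0.1592,  0.037 ]), np.float64(0.1305), 5714)
```

Call:
move_arm(
  plan=[
    [0,0,0,-0.33,-0.02,0,40],
    [0,0,0,-0.33,-0.02,0,40],
    [0,0,0,0,0,0,40],
    [0,0,0,0,0,0.5,40],
    [0,0,0,0,0,0.4,40],
    [0,0,0,0,0,0.3,40],
    [0,0,0,0,0,0.3,40],
    [0,0,0,0,0,0.3,40],
    [0,0,0,0,0,0.15,40],
    [0,0,0,0,0,0,40],
  ],
)

```text
t: 13.2
tool_pos: [0.4368, -0.1837, 0.0654]
orientation: [-2.271, -2.168, 0.001]
force: [-0.3, -0.5, -1.7]
opening: 0.0435
gripper_force: 39.8
```

```bash
python3 - <<'E'
from h import *
go(.437,-.184,.0642)
E
```

```text
t 13.2 pos [ 0.4368 -0.1837  0.0654] shift [-0.01  0.01  0.05] yaw -2.6 tilt [-0.001  0.001 -1.   ] q6 -26.4 q1 -29.0 F [-0.3 -0.5 -1.7] T [-0.064  0.092  0.021] op 0.0435 g 39.8
```

Call:
move_arm(
  plan=[
    [0,0,0,0,0,0.04,40],
    [0,0,0,0,0,0,62],
    [0,0,0,0,0,0,62],
    [0,0,0,0,0,-0.7,62],
    [0,0,0,0,0,-0.8,62],
    [0,0,0,0,0,-0.8,62],
    [0,0,-1,0,0,-0.8,62],
    [0,0,-1,0,0,-0.8,62],
    [0,0,-1,0,0,-0.8,62],
    [0,0,-1,0,0,-0.7,62],
  ],
)

```text
t: 14.2
tool_pos: [0.4379, -0.1845, 0.2021]
orientation: [1.765, 2.597, 0.0]
force: [-0.2, 0.3, -0.2]
opening: 0.0621
gripper_force: 0.0
```

Call:
move_arm(
  plan=[
    [0,0,-1,0,0,0,70],
    [0,0,-1,0,0,0,70],
    [0,0,-1,0,0,0,70],
    [0,0,-1,0,0,0,70],
    [0,0,-1,0,0,0,70],
    [0,0,-1,0,0,0,70],
    [0,0,0,0.39,0.89,0,70],
    [0,0,0,0.39,0.89,0,70],
    [0,0,0,0.39,0.89,0,70],
    [0,0,0,0.39,0.89,0,70],
  ],
)

```text
t: 15.2
tool_pos: [0.453, -0.0875, 0.201]
orientation: [0.883, 3.014, 0.0]
force: [0.4, -0.7, 0.5]
opening: 0.0701
gripper_force: 0.0
```

Call:
move_arm(
  plan=[
    [0,0,0,0.39,0.89,0,70],
    [0,0,0,0.39,0.89,0,70],
    [0,0,0,0.39,0.89,0,70],
    [0,0,0,0.39,0.89,0,70],
    [0,0,0,0.39,0.89,0,70],
    [0,0,0,0.39,0.89,0,70],
    [0,0,0,0.39,0.89,0,70],
    [0,0,0,0.2,0.5,0,70],
    [0,0,-1,0,0,0,70],
    [0,0,-1,0,0,0,70],
  ],
)

```text
t: 16.2
tool_pos: [0.4819, 0.0932, 0.2007]
orientation: [0.555, 3.092, -0.0]
force: [1.0, -0.8, 0.7]
opening: 0.0701
gripper_force: 0.0
```

```bash
python3 - <<'E'
from h import *
go(.4862,.1266,.0570)
c=read_camera("top"); W=cloud(c); save(c,"t2.png")
w=cloud(read_camera("wrist"))
for a in [(.6532,.004),(.5795,.0026),(.4847,.1261),(.436,-.184)]: print(cap(W,*a,z1=.095),cap(w,*a))
E
```

```text
t 16.2 pos [0.4819 0.0932 0.2007] shift [0.31 1.31 5.75] yaw 69.6 tilt [ 0. -0. -1.] q6 -64.7 q1 5.0 F [ 1.  -0.8  0.7] T [ 0.041 -0.006 -0.012] op 0.0701 g 0.0
(array([0.6543, 0.0048, 0.0226]), np.float64(0.0758), 192) (array([0.6569, 0.0029, 0.0216]), np.float64(0.0764), 306)
(array([0.5792, 0.0023, 0.0229]), np.float64(0.0767), 202) (array([0.5777, 0.0035, 0.0235]), np.float64(0.0768), 1061)
None (array([0.4834, 0.1275, 0.0229]), np.float64(0.0769), 1352)
(array([ 0.448 , -0.1823,  0.0229]), np.float64(0.0814), 227) (array([ 0.4459, -0.1814,  0.0237]), np.float64(0.0814), 1488)
```

View pics/t2.png

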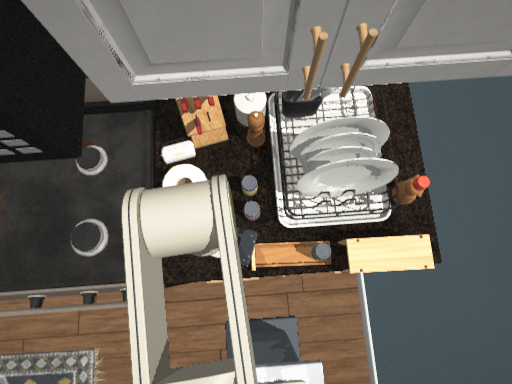

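The top view shows the black jar in the rack at (321,252), but its cap reads about 11 mm further out in x than where I released it. I'll check the rack's pose.

```bash
cat >> h.py <<'E'
def rack(c):
    W=cloud(c); z=W[...,2]; F=c["frame"].astype(int)
    m=(W[...,0]>.37)&(W[...,0]<.52)&(W[...,1]>-.228)&(W[...,1]<.02)&(z>.017)&(z<.03)&(F[...,0]-F[...,2]>30)
    p=W[m][:,:2].astype(np.float32); b=cv2.boxPoints(cv2.minAreaRect(p)); b=b[np.argsort(b[:,1])]
    L=b[:2].mean(0);B=b[2:].mean(0); print("rim",m.sum(),"lead",L.round(4),"rear",B.round(4),"width",np.linalg.norm(b[0]-b[1]).round(4)); return L,B
E
python3 - <<'E'
from h import *
rack(dict(np.load("top0.npz")))
c=read_camera("top"); rack(c)
w=read_camera("wrist"); W=cloud(w); rack(w)
i=w["frame"][:,:,::-1]; cv2.imwrite("pics/w3.png",i)
E
```

```text
rim 322 lead [ 0.4341 -0.2142] rear [0.4453 0.0022] width 0.0662
rim 291 lead [ 0.4445 -0.2144] rear [0.4522 0.0009] width 0.066
rim 1365 lead [ 0.4431 -0.2136] rear [0.4507 0.0138] width 0.0851
```

View pics/w3.png

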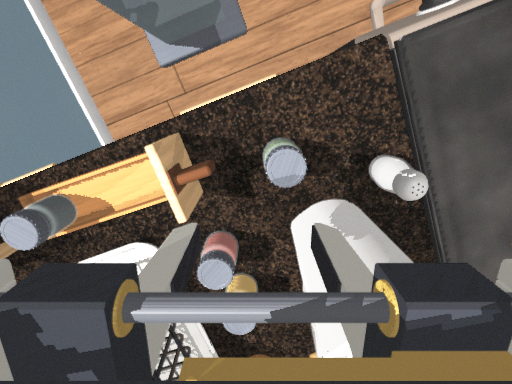

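The rack got nudged about 10 mm, because I turned the fingers before they had cleared the cap. The jar is still upright and inside. From now on I rise before turning. Next is oregano, whose cap is at (286,165).

Call:
move_arm(
  plan=[
    [0,0,0,0.16,0.66,0,70],
    [0,0,0,0.15,0.65,0,70],
    [0,0,-1,0,0,0,70],
    [0,0,-1,0,0,0,70],
    [0,0,-1,0,0,0,70],
    [0,0,-1,0,0,0,70],
    [0,0,-1,0,0,0,70],
    [0,0,0,0,0,0.8,70],
    [0,0,0,0,0,0.8,70],
    [0,0,0,0,0,0.8,70],
  ],
)

```text
t: 17.4
tool_pos: [0.4863, 0.1259, 0.1402]
orientation: [-0.251, 3.131, -0.0]
force: [-0.3, 0.0, 0.9]
opening: 0.0699
gripper_force: 0.0
```

```bash
python3 - <<'E'
from h import *
go(.486,.1268,.0575)
E
```

```text
t 17.4 pos [0.4863 0.1259 0.1402] shift [0.01 0.04 3.31] yaw 99.2 tilt [ 0.001  0.    -1.   ] q6 -90.5 q1 8.7 F [-0.3  0.   0.9] T [-0.027  0.011 -0.04 ] op 0.0699 g 0.0
```

Call:
move_arm(
  plan=[
    [0,0,0,0,0,0.9,70],
    [0,0,0,0,0,0.9,70],
    [0,0,0,0,0,0.8,70],
    [0,0,0,0,0,0.5,70],
    [0,0,0,0,0,0.2,70],
    [0,0,0,0,0,0,60],
    [0,0,0,0,0,0,40],
    [0,0,0,0,0,0,40],
    [0,0,0,0,0,0,40],
    [0,0,0,0,0,0,40],
  ],
  force=30,
)

```text
t: 18.4
tool_pos: [0.4869, 0.1265, 0.059]
orientation: [-0.256, 3.129, 0.001]
force: [-0.3, 1.5, 3.5]
opening: 0.0443
gripper_force: 30.0
```

Call:
move_arm(
  plan=[
    [0,0,0,0,0,-0.4,40],
    [0,0,0,0,0,-0.4,40],
    [0,0,0,0.2,0.7,0,40],
    [0,0,0,0.2,0.75,0,40],
    [0,0,0,0.2,0.75,0,40],
    [0,0,0,0.2,0.75,0,40],
    [0,0,0,0.2,0.7,0,40],
    [0,0,0,0,0,0,40],
    [0,0,0,0,0,0.3,40],
    [0,0,0,0,0,0.3,40],
  ],
)

```text
t: 19.4
tool_pos: [0.4471, 0.2117, 0.0629]
orientation: [-0.255, 3.13, -0.0]
force: [-0.6, -0.6, -1.8]
opening: 0.0443
gripper_force: 30.0
```

```bash
python3 - <<'E'
from h import *
go(.447,.213,.0575)
E
```

```text
t 19.4 pos [0.4471 0.2117 0.0629] shift [-0.    0.05  0.22] yaw 99.3 tilt [ 0.001 -0.    -1.   ] q6 -79.9 q1 19.4 F [-0.6 -0.6 -1.8] T [ 0.018 -0.012 -0.045] op 0.0443 g 30.0
```

Call:
move_arm(
  plan=[
    [0,0,0,0,0,0.14,40],
    [0,0,0,0,0,0.12,40],
    [0,0,0,0,0,0,40],
    [0,0,0,0,0,0,40],
    [0,0,0,0,0,0,40],
    [0,0,0,0,0,0,40],
    [0,0,0,0,0,0,40],
    [0,0,0,0,0,0,40],
    [0,0,0,0,0,0,40],
    [0,0,0,0,0,0,40],
  ],
)

```text
t: 20.4
tool_pos: [0.4481, 0.2122, 0.0585]
orientation: [-0.255, 3.129, 0.001]
force: [-3.7, -1.1, 14.6]
opening: 0.0446
gripper_force: 30.0
```

Call:
move_arm(
  plan=[
    [0,0,1,0,0,0.0025,40],
    [0,0,1,0,0,0.0025,40],
    [0,0,1,0,0,0.0025,40],
    [0,0,1,0,0,0.0025,40],
    [0,0,1,0,0,0.0025,40],
    [0,0,1,0,0,0.0025,40],
    [0,0,1,0,0,0.0025,40],
    [0,0,1,0,0,0.0025,40],
    [0,0,1,0,0,0.0025,40],
    [0,0,0,0,0,0,40],
  ],
)

```text
t: 21.4
tool_pos: [0.4473, 0.2113, 0.0575]
orientation: [1.2, 2.903, -0.001]
force: [-5.6, -5.3, 14.9]
opening: 0.0446
gripper_force: 30.0
```

Call:
move_arm(
  plan=[
    [0,0,1,0,0,0.0025,40],
    [0,0,1,0,0,0.0025,40],
    [0,0,1,0,0,0.0025,40],
    [0,0,1,0,0,0.0025,40],
    [0,0,1,0,0,0.0025,40],
    [0,0,1,0,0,0.0025,40],
    [0,0,1,0,0,0.0025,40],
    [0,0,1,0,0,0.0025,40],
    [0,0,1,0,0,0.0025,40],
    [0,0,0,0,0,0,40],
  ],
)

```text
t: 22.4
tool_pos: [0.4472, 0.2118, 0.057]
orientation: [2.387, 2.042, 0.001]
force: [-5.2, -2.8, 13.9]
opening: 0.0446
gripper_force: 30.0
```

Call:
move_arm(
  plan=[
    [0,0,1,0,0,0.0025,40],
    [0,0,1,0,0,0.0025,40],
    [0,0,1,0,0,0.0025,40],
    [0,0,1,0,0,0.0025,40],
    [0,0,1,0,0,0.0025,40],
    [0,0,1,0,0,0.0025,40],
    [0,0,1,0,0,0.0025,40],
    [0,0,1,0,0,0.0025,40],
    [0,0,1,0,0,0.0025,40],
    [0,0,0,0,0,0,40],
  ],
)

```text
t: 23.4
tool_pos: [0.4483, 0.2127, 0.0569]
orientation: [-3.053, -0.735, -0.005]
force: [-2.2, 1.0, 12.6]
opening: 0.0447
gripper_force: 30.0
```

Call:
move_arm(
  plan=[
    [0,0,1,0,0,0.0025,40],
    [0,0,1,0,0,0.0025,40],
    [0,0,1,0,0,0.0025,40],
    [0,0,1,0,0,0.0025,40],
    [0,0,1,0,0,0.0025,40],
    [0,0,1,0,0,0.0025,40],
    [0,0,1,0,0,0.0025,40],
    [0,0,0,0,0,0,40],
    [0,0,0,0,0,0,40],
    [0,0,0,0,0,0,40],
  ],
)

```text
t: 24.4
tool_pos: [0.4491, 0.213, 0.0569]
orientation: [-3.113, 0.402, -0.006]
force: [-1.0, 2.9, 12.7]
opening: 0.0445
gripper_force: 30.0
```

```bash
python3 - <<'E'
from h import *
go(.447,.213,.0575)
c=read_camera("top");rack(c)
W=cloud(c)
for a in [(.6532,.004),(.5795,.0026),(.447,-.182)]: print(cap(W,*a,z1=.095))
E
```

```text
t 24.4 pos [0.4491 0.213  0.0569] shift [-0.08  0.02 -0.03] yaw -104.7 tilt [ 0.004  0.003 -1.   ] q6 124.1 q1 19.4 F [-1.   2.9 12.7] T [ 0.73   0.349 -0.043] op 0.0445 g 30.0
rim 290 lead [ 0.4445 -0.2141] rear [0.4522 0.0022] width 0.0659
(array([0.6542, 0.0044, 0.0227]), np.float64(0.0757), 191)
(array([0.579 , 0.0241, 0.022 ]), np.float64(0.0764), 159)
(array([ 0.4479, -0.1823,  0.0228]), np.float64(0.0813), 227)
```

Oregano's cap sank 1.6 mm over the turn, so it was loose and is now tight. Paprika has been knocked to y≈0.024. I'll carry oregano to place 2.

Call:
move_arm(
  plan=[
    [0,0,0,0,0,-0.2,40],
    [0,0,-0.5,0,0,-0.5,40],
    [0,0,-1,0,0,-0.6,40],
    [0,0,-1,0,0,-0.6,40],
    [0,0,-1,0,0,-0.6,40],
    [0,0,-1,0,0,-0.7,40],
    [0,0,-1,0,0,-0.7,40],
    [0,0,-1,0,0,-0.7,40],
    [0,0,-1,0,0,-0.7,40],
    [0,0,-1,0,0,-0.5,40],
  ],
  force=40,
)

```text
t: 25.45
tool_pos: [0.4468, 0.2116, 0.2001]
orientation: [2.983, 0.985, -0.0]
force: [-0.1, -0.3, -1.6]
opening: 0.0437
gripper_force: 40.0
```

Call:
move_arm(
  plan=[
    [0,0,-1,0,0,0,40],
    [0,0,-1,0,0,0,40],
    [0,0,-1,0,0,0,40],
    [0,0,-1,0,0,0,40],
    [0,0,-1,0,0,0,40],
    [0,0,-1,0,0,0,40],
    [0,0,-1,0,0,0,40],
    [0,0,-1,0,0,0,40],
    [0,0,-0.6,0,0,0,40],
    [0,0,0,-0.5,0,0,40],
  ],
)

```text
t: 26.45
tool_pos: [0.4458, 0.1995, 0.1987]
orientation: [-2.259, -2.183, 0.002]
force: [0.7, -0.5, -2.3]
opening: 0.0436
gripper_force: 40.0
```

```bash
python3 - <<'E'
from h import *
go(.449,-.130,.2)
E
```

```text
t 26.45 pos [0.4458 0.1995 0.1987] shift [-13.17   0.58  -0.05] yaw -2.0 tilt [-0.001 -0.    -1.   ] q6 20.0 q1 18.1 F [ 0.7 -0.5 -2.3] T [-0.114  0.121 -0.015] op 0.0436 g 40.0
```

Call:
move_arm(
  plan=[
    [0,0,0,-0.8,0.03,0,40],
    [0,0,0,-0.8,0.04,0,40],
    [0,0,0,-0.8,0.03,0,40],
    [0,0,0,-0.8,0.04,0,40],
    [0,0,0,-0.8,0.03,0,40],
    [0,0,0,-0.8,0.04,0,40],
    [0,0,0,-0.8,0.03,0,40],
    [0,0,0,-0.8,0.04,0,40],
    [0,0,0,-0.8,0.03,0,40],
    [0,0,0,-0.8,0.04,0,40],
  ],
)

```text
t: 27.45
tool_pos: [0.447, -0.0024, 0.199]
orientation: [-2.264, -2.178, 0.001]
force: [0.1, 1.3, -1.7]
opening: 0.0443
gripper_force: 40.0
```

Call:
move_arm(
  plan=[
    [0,0,0,-0.8,0.04,0,40],
    [0,0,0,-0.8,0.04,0,40],
    [0,0,0,-0.8,0.04,0,40],
    [0,0,0,-0.8,0.04,0,40],
    [0,0,0,-0.8,0.04,0,40],
    [0,0,0,-0.8,0.03,0,40],
    [0,0,0,-0.35,0,0,40],
    [0,0,0,0,0,0.8,40],
    [0,0,0,0,0,0.6,40],
    [0,0,0,0,0,0.4,40],
  ],
)

```text
t: 28.45
tool_pos: [0.4477, -0.129, 0.1525]
orientation: [-2.26, -2.179, 0.002]
force: [-0.4, 0.6, -2.2]
opening: 0.044
gripper_force: 40.0
```

```bash
python3 - <<'E'
from h import *
go(.449,-.130,.0635)
w=read_camera("wrist"); W=cloud(w); save(w,"w4.png")
for r in (20,60,100,140):
    q=W[r,200:310]; m=(q[:,2]>.015)&(q[:,2]<.03); x=np.sort(q[m,0]); 
    print(r,x.min().round(4),x.max().round(4),"mid",((x.min()+x.max())/2).round(4),"y",np.median(q[m,1]).round(4))
E
```

```text
t 28.45 pos [ 0.4477 -0.129   0.1525] shift [-0.04  0.06  3.56] yaw -2.1 tilt [-0.002  0.001 -1.   ] q6 -20.3 q1 -22.4 F [-0.4  0.6 -2.2] T [-0.047  0.052  0.033] op 0.044 g 40.0Traceback (most recent call last):
  File "<stdin>", line 6, in <module>
    return umr_minimum(a, axis, None, out, keepdims, initial, where)
ValueError: zero-size array to reduction operation minimum which has no identity
```

Call:
move_arm(
  plan=[
    [0,0,0,-0.03,0.04,0.6,40],
    [0,0,0,0,0,0.7,40],
    [0,0,0,0,0,0.6,40],
    [0,0,0,0,0,0.5,40],
    [0,0,0,0,0,0.4,40],
    [0,0,0,0,0,0.3,40],
    [0,0,0,0,0,0.2,40],
    [0,0,0,0,0,0.15,40],
    [0,0,0,0,0,0,40],
    [0,0,0,0,0,0,40],
  ],
)

```text
t: 29.5
tool_pos: [0.4515, -0.1325, 0.0741]
orientation: [2.257, 2.178, -0.002]
force: [-21.1, 0.2, 44.2]
opening: 0.0444
gripper_force: 40.7
```

```bash
python3 - <<'E'
from h import *
go(.449,-.130,.0635)
E
```

```text
t 29.5 pos [ 0.4515 -0.1325  0.0741] shift [ 0.1  -0.11  0.42] yaw -2.0 tilt [ 0.003 -0.004 -1.   ] q6 -20.4 q1 -22.5 F [-21.1   0.2  44.2] T [0.028 4.385 0.035] op 0.0444 g 40.7
```

Call:
move_arm(
  plan=[
    [0,0,0,0,0,-0.4,40],
    [0,0,0,0,0,-0.6,40],
    [0,0,0,0,0,-0.6,40],
    [0,0,0,0,0,-0.4,40],
    [0,0,0,0,0,0,40],
    [0,0,0,0,0,0,40],
    [0,0,0,0,0,0,40],
    [0,0,0,0,0,0,40],
    [0,0,0,0,0,0,40],
    [0,0,0,0,0,0,40],
  ],
)

```text
t: 30.5
tool_pos: [0.4496, -0.1301, 0.1178]
orientation: [-2.26, -2.181, 0.0]
force: [0.8, 0.2, -2.2]
opening: 0.0439
gripper_force: 39.8
```

```bash
python3 - <<'E'
from h import *
go(.449,-.130,.0635)
w=read_camera("wrist"); save(w,"w5.png"); np.savez("w5.npz",**w)
c=read_camera("top"); save(c,"t5.png"); rack(c); rack(w)
E
```

```text
t 30.5 pos [ 0.4496 -0.1301  0.1178] shift [ 0.   -0.02  2.17] yaw -2.1 tilt [-0.001  0.    -1.   ] q6 -20.4 q1 -22.4 F [ 0.8  0.2 -2.2] T [-0.117  0.024  0.015] op 0.0439 g 39.8
rim 124 lead [ 0.4487 -0.1033] rear [0.4517 0.0023] width 0.066
rim 2310 lead [ 0.4415 -0.2133] rear [0.4499 0.0035] width 0.0843
```

View pics/w5.png

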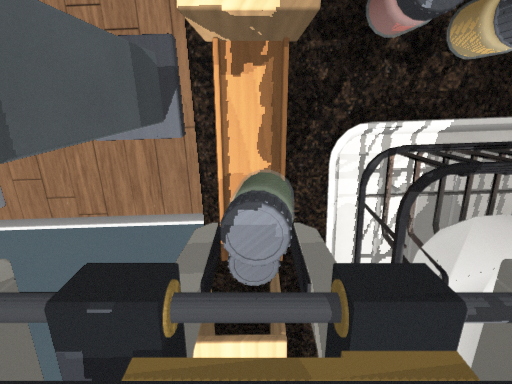

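Wrist view: the tray walls run at u≈216 and 287, centre 251. The held jar's body, around (265,185), leans right of its cap at (257,230), so it tilted in the grip. I'll quantify both.

```bash
python3 - <<'E'
from h import *
w=dict(np.load("w5.npz")); W=cloud(w); print(w["cx"],w["fx"])
for r in (60,100,140,160):
    q=W[r,200:310]; m=(q[:,2]>.015)&(q[:,2]<.03); x=np.sort(q[m,0]); 
    print(r,x.min().round(4),x.max().round(4),"mid",((x.min()+x.max())/2).round(4),"y",np.median(q[m,1]).round(4))
p=W[165:275,205:310].reshape(-1,3)
for a in np.arange(.045,.145,.008):
    m=(p[:,2]>a)&(p[:,2]<a+.008); q=p[m]
    if m.sum()>15: print(a.round(3),m.sum(),"x",q[:,0].min().round(4),q[:,0].max().round(4),((q[:,0].min()+q[:,0].max())/2).round(4),"y",q[:,1].max().round(4))
E
```

```text
255.31865588979758 290.1855665489557
60 0.4166 0.4821 mid 0.4493 y -0.015
100 0.4159 0.481 mid 0.4484 y -0.0487
140 0.4152 0.4791 mid 0.4471 y -0.085
160 0.4133 0.4789 mid 0.4461 y -0.1046
0.061 19 x 0.4409 0.4737 0.4573 y -0.1031
0.069 131 x 0.4236 0.4809 0.4523 y -0.1027
0.077 722 x 0.4239 0.4799 0.4519 y -0.1027
0.085 159 x 0.4357 0.4796 0.4577 y -0.1027
0.093 170 x 0.4345 0.4786 0.4566 y -0.1025
0.101 411 x 0.43 0.4778 0.4539 y -0.1027
0.109 262 x 0.4331 0.4761 0.4546 y -0.104
0.117 212 x 0.4318 0.473 0.4524 y -0.1042
0.125 286 x 0.4228 0.4775 0.4501 y -0.1038
0.133 4002 x 0.4192 0.4819 0.4505 y -0.1038
0.141 332 x 0.4199 0.4816 0.4507 y -0.1124
```

```bash
python3 - <<'E'
import cv2,numpy as np
a=cv2.imread("pics/w4.png")[100:290,180:330]; b=cv2.imread("pics/w5.png")[100:290,180:330]
cv2.imwrite("pics/cmp.png",cv2.resize(np.hstack([a,b]),None,fx=2.6,fy=2.6))
E
```

```text
(no output)
```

View pics/cmp.png

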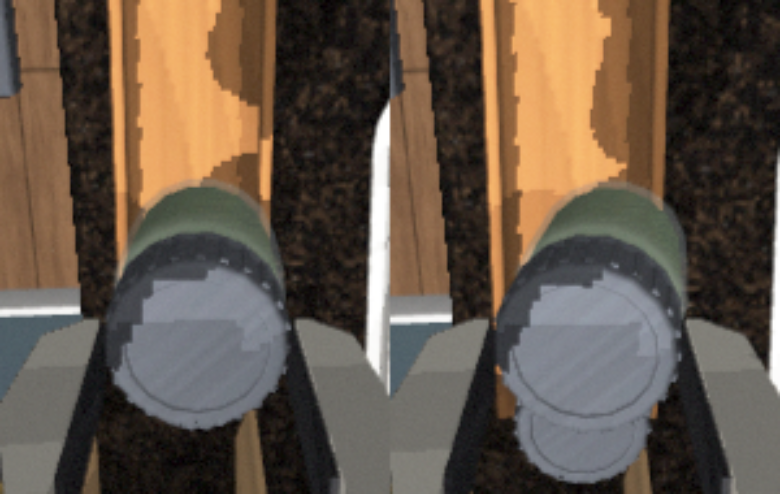

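The jar was roughly 2.5 mm too far +x and tilted when it struck the wall. I'll set it down on the worktop, let it stand upright, regrasp it, and aim at x≈0.4465.

Call:
move_arm(
  plan=[
    [0,0,0,0,0,-0.8,40],
    [0,0,0,0,0,-0.9,40],
    [0,0,0,0,0,-0.9,40],
    [0,0,0,0,0,-0.7,40],
    [0,0,0,0.8,0,0,40],
    [0,0,0,0.8,0,0,40],
    [0,0,0,0.8,0,0,40],
    [0,0,0,0.8,0,0,40],
    [0,0,0,0.8,0,0,40],
    [0,0,0,0.8,0,0,40],
  ],
)

```text
t: 31.6
tool_pos: [0.4541, -0.0094, 0.2007]
orientation: [2.261, 2.181, 0.0]
force: [0.3, -0.4, -1.2]
opening: 0.044
gripper_force: 39.8
```

Call:
move_arm(
  plan=[
    [0,0,0,0.8,0,0,40],
    [0,0,0,0.8,0,0,40],
    [0,0,0,0.8,0,0,40],
    [0,0,0,0.8,0,0,40],
    [0,0,0,0.8,0,0,40],
    [0,0,0,0.4,0,0,40],
    [0,0,0,0,0,0.8,40],
    [0,0,0,0,0,0.9,40],
    [0,0,0,0,0,0.9,40],
    [0,0,0,0,0,0.9,40],
  ],
)

```text
t: 32.6
tool_pos: [0.4581, 0.0994, 0.1124]
orientation: [2.261, 2.181, -0.0]
force: [-0.1, -0.2, -1.8]
opening: 0.0446
gripper_force: 39.8
```

Call:
move_arm(
  plan=[
    [0,0,0,0,0,0.9,40],
    [0,0,0,0,0,0.6,40],
    [0,0,0,0,0,0.3,40],
    [0,0,0,0,0,0.2,40],
    [0,0,0,0,0,0,40],
    [0,0,0,0,0,0,40],
    [0,0,0,0,0,0,60],
    [0,0,0,0,0,0,60],
    [0,0,0,0,0,0,60],
    [0,0,0,0,0,0,60],
  ],
)

```text
t: 33.6
tool_pos: [0.4584, 0.0998, 0.0636]
orientation: [2.261, 2.181, 0.001]
force: [-0.6, -1.0, 0.2]
opening: 0.0596
gripper_force: 0.0
```

```bash
python3 - <<'E'
from h import *
go(.449,.130,.0575)
w=read_camera("wrist"); W=cloud(w); rack(w); s=read_state()["tool_pos"]
print(cap(W,s[0],s[1],.024,.07,.09))
E
```

```text
t 33.6 pos [0.4584 0.0998 0.0636] shift [ 1.19 -0.42  0.24] yaw -2.1 tilt [ 0.001  0.    -1.   ] q6 8.1 q1 6.0 F [-0.6 -1.   0.2] T [-0.069  0.06  -0.079] op 0.0596 g 0.0
rim 35 lead [0.4916 0.0119] rear [0.4154 0.0147] width 0.001
(array([0.4638, 0.1018, 0.0229]), np.float64(0.0755), 2780)
```

Call:
move_arm(
  plan=[
    [0,0,0,0.03,0.1,0,65],
    [0,0,0,0.03,0.1,0,65],
    [0,0,0,0,0.05,0.12,65],
    [0,0,0,0,0,0.1,65],
    [0,0,0,0,0,0,50],
    [0,0,0,0,0,0,40],
    [0,0,0,0,0,0,40],
    [0,0,0,0,0,0,40],
    [0,0,0,0,0,0,40],
    [0,0,0,0,0,0,40],
  ],
)

```text
t: 34.65
tool_pos: [0.4646, 0.101, 0.0578]
orientation: [2.261, 2.181, 0.001]
force: [0.7, -1.1, 0.1]
opening: 0.044
gripper_force: 40.0
```

Call:
move_arm(
  plan=[
    [0,0,0,0,0,-0.6,40],
    [0,0,0,0,0,-0.8,40],
    [0,0,0,0,0,-0.9,40],
    [0,0,0,0,0,-0.9,40],
    [0,0,0,0,0,-0.9,40],
    [0,0,0,0,0,-0.9,40],
    [0,0,0,0,0,-0.5,40],
    [0,0,0,-0.8,0,0,40],
    [0,0,0,-0.8,0,0,40],
    [0,0,0,-0.8,0,0,40],
  ],
)

```text
t: 35.65
tool_pos: [0.4616, 0.0405, 0.1945]
orientation: [-2.26, -2.181, 0.001]
force: [0.2, -0.0, -1.4]
opening: 0.0444
gripper_force: 40.0
```

```bash
python3 - <<'E'
from h import *
go(.4465,-.130,.1)
E
```

```text
t 35.65 pos [0.4616 0.0405 0.1945] shift [-6.84 -0.36  3.78] yaw -2.0 tilt [-0.001  0.    -1.   ] q6 0.7 q1 -1.3 F [ 0.2 -0.  -1.4] T [-0.061  0.033  0.022] op 0.0444 g 40.0
```

Call:
move_arm(
  plan=[
    [0,0,0,-0.8,-0.05,0,40],
    [0,0,0,-0.8,-0.05,0,40],
    [0,0,0,-0.8,-0.05,0,40],
    [0,0,0,-0.8,-0.05,0,40],
    [0,0,0,-0.8,-0.05,0,40],
    [0,0,0,-0.8,-0.05,0,40],
    [0,0,0,-0.8,-0.03,0,40],
    [0,0,0,-0.8,-0.03,0,40],
    [0,0,0,-0.3,0,0.4,40],
    [0,0,0,0,0,0.5,40],
  ],
)

```text
t: 36.65
tool_pos: [0.4471, -0.1266, 0.1717]
orientation: [-2.263, -2.179, -0.0]
force: [-0.4, 0.8, -1.8]
opening: 0.0441
gripper_force: 40.0
```

Call:
move_arm(
  plan=[
    [0,0,0,0,0,0.7,40],
    [0,0,0,0,0,0.7,40],
    [0,0,0,0,0,0.6,40],
    [0,0,0,0,0,0.4,40],
    [0,0,0,0,0,0,40],
    [0,0,0,0,0,0,40],
    [0,0,0,0,0,0,40],
    [0,0,0,0,0,0,40],
    [0,0,0,0,0,0,40],
    [0,0,0,0,0,0,40],
  ],
)

```text
t: 37.65
tool_pos: [0.4475, -0.1262, 0.1131]
orientation: [2.26, 2.181, 0.001]
force: [-0.6, -0.5, -1.8]
opening: 0.044
gripper_force: 40.0
```

```bash
cat >> h.py <<'E'
def look(y0):
    "held jar against rack centre line, wrist frame"
    w=read_camera("wrist"); W=cloud(w); F=w["frame"].astype(int); s=read_state(); zt=s["tool_pos"][2]; pts=[]
    for r in range(40,170,10):
        q=W[r,190:320]; f=F[r,190:320]; m=(q[:,2]>.015)&(q[:,2]<.03)&(f[:,0]-f[:,2]>30); x=q[m,0]
        if m.sum()>4 and .06<x.max()-x.min()<.07: pts.append([np.median(q[m,1]),(x.min()+x.max())/2])
    pts=np.array(pts); k=np.polyfit(pts[:,0],pts[:,1],1); print("rack slope",k[0].round(4),"centre x at y0",np.polyval(k,y0).round(4),len(pts))
    p=W[120:300,190:320].reshape(-1,3)
    for n,a,b in(("body",-.055,-.02),("captop",.013,.023)):
        q=p[(p[:,2]>zt+a)&(p[:,2]<zt+b)&(abs(p[:,1]-s["tool_pos"][1])<(.035 if n=="body" else .023))&(abs(p[:,0]-s["tool_pos"][0])<.034)]
        print(n,len(q),"x",np.percentile(q[:,0],[1,99]).round(4),np.percentile(q[:,0],[1,99]).mean().round(4),"ymax",q[:,1].max().round(4))
    return w
E
python3 - <<'E'
from h import *
go(.4465,-.130,.0635); w=look(-.130); save(w,"w6.png")
E
```

```text
t 37.65 pos [ 0.4475 -0.1262  0.1131] shift [-0.15 -0.04  1.98] yaw -2.1 tilt [ 0.001 -0.    -1.   ] q6 -20.0 q1 -22.1 F [-0.6 -0.5 -1.8] T [-0.055  0.146  0.058] op 0.044 g 40.0
rack slope 0.033 centre x at y0 0.4457 12
body 547 x [0.4281 0.4722] 0.4502 ymax -0.0999
captop 3917 x [0.4208 0.4744] 0.4476 ymax -0.1032
```

View pics/w6.png

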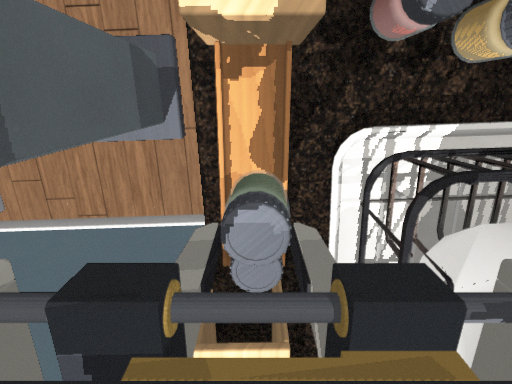

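Wrist view: the jar body is centred near u=259 and the rack near 253.5, so I shift about −2.3 mm in x and lower carefully.

Call:
move_arm(
  plan=[
    [0,0,0,-0.07,-0.05,0,40],
    [0,0,0,-0.07,-0.04,0,40],
    [0,0,0,0,0,0.5,40],
    [0,0,0,0,0,0.5,40],
    [0,0,0,0,0,0.3,40],
    [0,0,0,0,0,0.2,40],
    [0,0,0,0,0,0.1,40],
    [0,0,0,0,0,0,40],
    [0,0,0,0,0,0,40],
    [0,0,0,0,0,0,40],
  ],
)

```text
t: 38.7
tool_pos: [0.4453, -0.1296, 0.0732]
orientation: [2.26, 2.181, 0.001]
force: [-0.3, -0.9, -1.4]
opening: 0.0442
gripper_force: 40.0
```

Call:
move_arm(
  plan=[
    [0,0,0,0,0,0.1,40],
    [0,0,0,0,0,0.1,40],
    [0,0,0,0,0,0.1,40],
    [0,0,0,0,0,0.04,40],
    [0,0,0,0,0,0,40],
    [0,0,0,0,0,0,40],
    [0,0,0,0,0,0,40],
    [0,0,0,0,0,0,40],
    [0,0,0,0,0,0,40],
    [0,0,0,0,0,0,40],
  ],
)

```text
t: 39.7
tool_pos: [0.4449, -0.1295, 0.0642]
orientation: [2.261, 2.181, -0.0]
force: [0.4, 0.4, -1.6]
opening: 0.0439
gripper_force: 40.0
```

Call:
move_arm(
  plan=[
    [0,0,0,0,0,0.03,40],
    [0,0,0,0,0,0,60],
    [0,0,0,0,0,0,60],
    [0,0,0,0,0,0,60],
    [0,0,0,0,0,-0.5,60],
    [0,0,0,0,0,-0.9,60],
    [0,0,0,0,0,-0.9,60],
    [0,0,0,0,0,-0.9,60],
    [0,0,0,0,0,-0.9,60],
    [0,0,0,0,0,-0.9,60],
  ],
)

```text
t: 40.7
tool_pos: [0.4449, -0.1295, 0.1905]
orientation: [2.26, 2.181, 0.001]
force: [0.4, 0.1, 0.0]
opening: 0.0604
gripper_force: 0.0
```

Call:
move_arm(
  plan=[
    [0,0,0,0.3,0,-0.4,68],
    [0,0,0,0.8,0,0,68],
    [0,0,0,0.8,0,0,68],
    [0,0,0,0.8,0,0,68],
    [0,0,0,0.8,0,0,68],
    [0,0,0,0.8,0,0,68],
    [0,0,0,0.8,0,0,68],
    [0,0,0,0.8,0.2,0,68],
    [0,0,0,0.4,0.6,0,68],
    [0,0,0,0,0.8,0,68],
  ],
)

```text
t: 41.7
tool_pos: [0.4904, 0.0285, 0.1986]
orientation: [-2.258, -2.183, -0.001]
force: [-0.4, -1.2, 0.2]
opening: 0.0685
gripper_force: 0.0
```

```bash
python3 - <<'E'
from h import *
c=read_camera("top"); rack(c); W=cloud(c); w=read_camera("wrist"); V=cloud(w)
go(.579,.0241,.2)
for a in [(.6532,.004),(.579,.024),(.446,-.182),(.446,-.13)]: print(cap(W,*a,rad=.028,z1=.095),cap(V,*a,rad=.028,z1=.095))
E
```

```text
rim 213 lead [ 0.4442 -0.2142] rear [ 0.4507 -0.0107] width 0.0655
t 41.8 pos [0.4913 0.0273 0.1982] shift [-0.01  3.51 -0.07] yaw -2.0 tilt [-0.  0. -1.] q6 -0.8 q1 -2.8 F [ 0.6 -0.1 -0.1] T [-0.043  0.089  0.022] op 0.0674 g 0.0
None (array([0.6529, 0.0048, 0.0234]), np.float64(0.0761), 1359)
None (array([0.5778, 0.0259, 0.023 ]), np.float64(0.0767), 1368)
(array([ 0.4481, -0.1824,  0.0229]), np.float64(0.0811), 222) (array([ 0.4463, -0.182 ,  0.0232]), np.float64(0.0815), 892)
(array([ 0.4492, -0.1285,  0.0228]), np.float64(0.0814), 222) (array([ 0.4475, -0.1203,  0.0209]), np.float64(0.0754), 287)
```

Call:
move_arm(
  plan=[
    [0,0,0,0,0.7,0,66],
    [0,0,0,0.02,0.8,0,66],
    [0,0,0,0,0.8,0,66],
    [0,0,0,0,0.7,0,66],
    [0,0,0,0,0.45,0,66],
    [0,0,0,0,0,0.6,66],
    [0,0,0,0,0,0.8,66],
    [0,0,0,0,0,0.8,66],
    [0,0,0,0,0,0.8,66],
    [0,0,0,0,0,0.6,66],
  ],
)

```text
t: 42.8
tool_pos: [0.5744, 0.0241, 0.1058]
orientation: [-2.259, -2.18, 0.003]
force: [0.5, -0.6, -0.3]
opening: 0.0662
gripper_force: 0.0
```

```bash
python3 - <<'E'
from h import *
go(.579,.025,.0575); V=cloud(read_camera("wrist")); print(cap(V,.578,.025,rad=.03))
E
```

```text
t 42.8 pos [0.5744 0.0241 0.1058] shift [0.04 0.19 1.93] yaw -2.1 tilt [-0.003  0.    -1.   ] q6 -0.6 q1 -2.7 F [ 0.5 -0.6 -0.3] T [-0.044  0.036 -0.029] op 0.0662 g 0.0
(array([0.5781, 0.0259, 0.0231]), np.float64(0.0765), 2546)
```

Call:
move_arm(
  plan=[
    [0,0,0,0.05,0.18,0,66],
    [0,0,0,0,0,0.5,66],
    [0,0,0,0,0,0.6,66],
    [0,0,0,0,0,0.5,66],
    [0,0,0,0,0,0.25,66],
    [0,0,0,0,0,0,50],
    [0,0,0,0,0,0,40],
    [0,0,0,0,0,0,40],
    [0,0,0,0,0,0,40],
    [0,0,0,0,0,0,40],
  ],
  force=35,
)

```text
t: 43.85
tool_pos: [0.5816, 0.025, 0.0628]
orientation: [2.26, 2.181, 0.001]
force: [-0.0, -0.9, 0.4]
opening: 0.0399
gripper_force: 0.0
```

Call:
move_arm(
  plan=[
    [0,0,0,0,0,-0.4,40],
    [0,0,0,0,0,-0.8,40],
    [0,0,0,0,0,-0.9,40],
    [0,0,0,0,0,-0.9,40],
    [0,0,0,0,0,-0.9,40],
    [0,0,0,0,0,-0.7,40],
    [0,0,0,0,-0.7,0,40],
    [0,0,0,0,-0.8,0,40],
    [0,0,0,0,-0.8,0,40],
    [0,0,0,0,-0.8,0,40],
  ],
)

```text
t: 44.85
tool_pos: [0.5032, 0.0278, 0.1782]
orientation: [2.26, 2.181, 0.001]
force: [-0.5, -1.0, -0.6]
opening: 0.04
gripper_force: 0.0
```

Call:
move_arm(
  plan=[
    [0,0,0,0,-0.8,0,40],
    [0,0,0,0,-0.8,0,40],
    [0,0,0,0,-0.6,0,40],
    [0,0,-0.5,0,0,0,40],
    [0,0,-1,0,0,0,40],
    [0,0,-1,0,0,0,40],
    [0,0,-1,0,0,0,40],
    [0,0,-1,0,0,0,40],
    [0,0,-1,0,0,0,40],
    [0,0,-1,0,0,0,40],
  ],
)

```text
t: 45.85
tool_pos: [0.449, 0.0297, 0.1782]
orientation: [1.396, 2.813, 0.001]
force: [-0.0, 0.2, -0.2]
opening: 0.0402
gripper_force: 0.0
```

Call:
move_arm(
  plan=[
    [0,0,-1,0,0,0,40],
    [0,0,-1,0,0,0,40],
    [0,0,-1,0,0,0,40],
    [0,0,-1,0,0,0,40],
    [0,0,-1,0,0,0,40],
    [0,0,-1,0,0,0,40],
    [0,0,-1,0,0,0,40],
    [0,0,-1,0,0,0,40],
    [0,0,-1,0,0,0,40],
    [0,0,-1,0,0,0,40],
  ],
)

```text
t: 46.85
tool_pos: [0.449, 0.0297, 0.1782]
orientation: [-0.197, 3.134, -0.0]
force: [-0.5, -0.2, 0.3]
opening: 0.0396
gripper_force: 0.0
```

```bash
python3 - <<'E'
from h import *
go(.447,.213,.0585)
E
```

```text
t 46.85 pos [0.449  0.0297 0.1782] shift [-0.83  7.28  4.79] yaw 97.2 tilt [ 0.001 -0.    -1.   ] q6 -99.9 q1 -2.7 F [-0.5 -0.2  0.3] T [ 0.059  0.018 -0.021] op 0.0396 g 0.0
```

The grip was empty (opening 40 mm, force 0). I'll look.

```bash
python3 - <<'E'
from h import *
c=read_camera("top"); save(c,"t7.png"); W=cloud(c); V=cloud(read_camera("wrist"))
for a in [(.6532,.004),(.579,.024)]: print(cap(W,*a,rad=.04,z1=.095),cap(V,*a,rad=.04,z1=.095))
i=c["frame"][100:300,140:440,::-1]; cv2.imwrite("pics/t7c.png",cv2.resize(i,None,fx=2.5,fy=2.5))
E
```

```text
(array([0.654 , 0.0041, 0.0229]), np.float64(0.0755), 191) (array([0.6522, 0.0063, 0.0228]), np.float64(0.0762), 832)
(array([0.5842, 0.0244, 0.0211]), np.float64(0.0765), 77) (array([0.5769, 0.026 , 0.0226]), np.float64(0.0766), 761)
```

View pics/t7c.png

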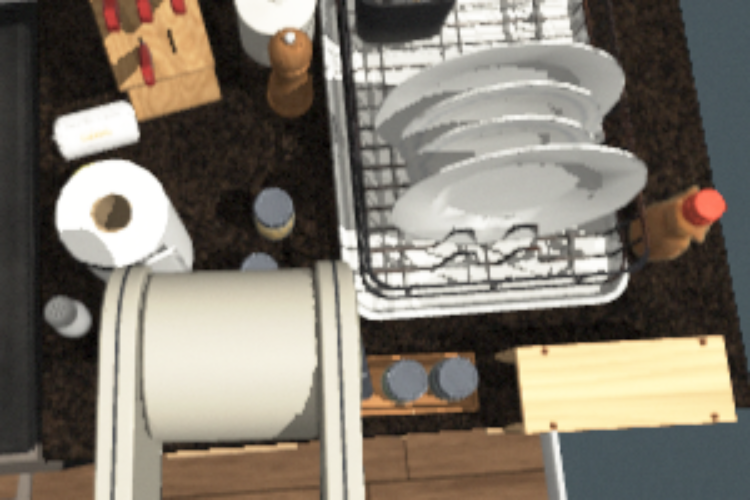

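The top view shows paprika still standing at about (0.578, 0.025), just visible at (258,262) in the crop. The two racked jars are fine. I'll retry with a diagonal grasp at yaw 130, which also sets up the twist.

Call:
move_arm(
  plan=[
    [0,0,-1,0,0,0,68],
    [0,0,-1,0,0,0,68],
    [0,0,-1,0,0,0,68],
    [0,0,-1,0,0,0,68],
    [0,0,-1,0,0,0,68],
    [0,0,-0.5,0,0,0,68],
    [0,0,0,0,0,0,68],
    [0,0,0,-0.8,-0.72,0,68],
    [0,0,0,-0.8,-0.72,0,68],
    [0,0,0,-0.8,-0.72,0,68],
  ],
)

```text
t: 47.95
tool_pos: [0.5306, 0.0268, 0.1777]
orientation: [-1.067, 2.954, -0.001]
force: [-0.8, 0.1, 1.0]
opening: 0.0681
gripper_force: 0.0
```

Call:
move_arm(
  plan=[
    [0,0,0,-0.8,-0.72,0,68],
    [0,0,0,-0.5,-0.5,0,68],
    [0,0,0,0,0,0,68],
    [0,0,0,0,0,0.6,68],
    [0,0,0,0,0,0.8,68],
    [0,0,0,0,0,0.8,68],
    [0,0,0,0,0,0.6,68],
    [0,0,0,0,0,0.4,68],
    [0,0,0,0,0,0,68],
    [0,0,0,0,0,0,68],
  ],
)

```text
t: 48.95
tool_pos: [0.574, 0.0244, 0.0976]
orientation: [-1.073, 2.952, -0.0]
force: [-0.5, -0.1, 0.4]
opening: 0.0675
gripper_force: 0.0
```

```bash
python3 - <<'E'
from h import *
V=cloud(read_camera("wrist")); print(cap(V,.578,.025,rad=.04)); go(.579,.025,.0575)
E
```

```text
(array([0.5776, 0.0262, 0.0232]), np.float64(0.0766), 2686)
t 49.0 pos [0.5746 0.0244 0.0982] shift [-0.15 -0.09  1.63] yaw 129.9 tilt [ 0.001 -0.    -1.   ] q6 -132.6 q1 -2.7 F [0.1 1.  0.5] T [ 0.073 -0.024 -0.059] op 0.0678 g 0.0
```

Call:
move_arm(
  plan=[
    [0,0,0,-0.15,-0.08,0,68],
    [0,0,0,0,0,0.5,68],
    [0,0,0,0,0,0.6,68],
    [0,0,0,0,0,0.4,68],
    [0,0,0,0,0,0.1,68],
    [0,0,0,0,0,0,68],
    [0,0,0,0,0,0,68],
    [0,0,0,0,0,0,68],
    [0,0,0,0,0,0,68],
    [0,0,0,0,0,0,68],
  ],
)

```text
t: 50.0
tool_pos: [0.5785, 0.0252, 0.0577]
orientation: [-1.073, 2.952, -0.001]
force: [0.0, 0.7, -0.5]
opening: 0.0679
gripper_force: 0.0
```

Call:
move_arm(
  plan=[
    [0,0,0,0,0,0,50],
    [0,0,0,0,0,0,40],
    [0,0,0,0,0,0,40],
    [0,0,0,0,0,0,40],
    [0,0,0,0,0,0,40],
    [0,0,0,0,0,0,40],
    [0,0,0,0,0,0,40],
    [0,0,0,0,0,0,40],
    [0,0,0,0,0,0,40],
    [0,0,0,0,0,0,40],
  ],
  force=35,
)

```text
t: 51.0
tool_pos: [0.5781, 0.0253, 0.0572]
orientation: [1.073, -2.953, -0.0]
force: [-0.7, 1.0, 1.5]
opening: 0.0444
gripper_force: 35.0
```

```bash
python3 - <<'E'
from h import *
V=cloud(read_camera("wrist")); print(cap(V,.578,.025,rad=.04)); go(.579,.025,.0575)
E
```

```text
(array([0.5711, 0.0198, 0.0364]), np.float64(0.0768), 4595)
t 51.05 pos [0.5781 0.0253 0.0572] shift [-0.02 -0.03 -0.01] yaw 129.9 tilt [-0.  0. -1.] q6 -132.5 q1 -2.6 F [-1.1  0.9  2.2] T [ 0.273  0.229 -0.042] op 0.0449 g 35.0
```

Call:
move_arm(
  plan=[
    [0,0,0,0,0,-0.4,40],
    [0,0,0,0,0,-0.8,40],
    [0,0,0,0,0,-0.9,40],
    [0,0,0,0,0,-0.9,40],
    [0,0,0,0,0,-0.9,40],
    [0,0,0,0,0,-0.6,40],
    [0,0,0,0.7,0.57,0,40],
    [0,0,0,0.7,0.58,0,40],
    [0,0,0,0.7,0.58,0,40],
    [0,0,0,0.66,0.57,0,40],
  ],
)

```text
t: 52.05
tool_pos: [0.4871, 0.0249, 0.1695]
orientation: [1.073, -2.952, -0.0]
force: [0.6, -0.3, -1.6]
opening: 0.0443
gripper_force: 35.0
```

```bash
python3 - <<'E'
from h import *
go(.447,.213,.17)
E
```

```text
t 52.05 pos [0.4871 0.0249 0.1695] shift [-3.6   6.8  -0.02] yaw 129.9 tilt [-0.001 -0.    -1.   ] q6 -133.0 q1 -3.1 F [ 0.6 -0.3 -1.6] T [ 0.062  0.024 -0.004] op 0.0443 g 35.0
```

Call:
move_arm(
  plan=[
    [0,0,0,-0.4,0.75,0,40],
    [0,0,0,-0.4,0.75,0,40],
    [0,0,0,-0.4,0.75,0,40],
    [0,0,0,-0.4,0.75,0,40],
    [0,0,0,-0.4,0.75,0,40],
    [0,0,0,-0.4,0.75,0,40],
    [0,0,0,-0.4,0.75,0,40],
    [0,0,0,-0.4,0.75,0,40],
    [0,0,0,-0.4,0.75,0,40],
    [0,0,0,0,0,0.5,40],
  ],
)

```text
t: 53.05
tool_pos: [0.4495, 0.2145, 0.1588]
orientation: [-1.075, 2.948, 0.001]
force: [0.1, 0.5, -2.6]
opening: 0.0446
gripper_force: 35.0
```

Call:
move_arm(
  plan=[
    [0,0,0,0,0,0.8,40],
    [0,0,0,0,0,0.8,40],
    [0,0,0,0,0,0.8,40],
    [0,0,0,0,0,0.7,40],
    [0,0,0,0,0,0.4,40],
    [0,0,0,0,0,0.3,40],
    [0,0,0,0,0,0.1,40],
    [0,0,0,0,0,0,40],
    [0,0,0,0,0,0,40],
    [0,0,0,0,0,0,40],
  ],
)

```text
t: 54.05
tool_pos: [0.4496, 0.2124, 0.0605]
orientation: [-1.073, 2.951, -0.0]
force: [0.1, 0.2, -2.1]
opening: 0.0449
gripper_force: 35.0
```

```bash
python3 - <<'E'
from h import *
go(.447,.213,.0572)
E
```

```text
t 54.05 pos [0.4496 0.2124 0.0605] shift [0.06 0.09 0.13] yaw 130.0 tilt [ 0.001  0.    -1.   ] q6 -110.6 q1 19.4 F [ 0.1  0.2 -2.1] T [0.1   0.011 0.099] op 0.0449 g 35.0
```

Press down slightly and twist 36°, then continue.

Call:
move_arm(
  plan=[
    [0,0,0,0,0,0.1,40],
    [0,0,0,0,0,0.08,40],
    [0,0,0,0,0,0.05,40],
    [0,0,0,0,0,0,40],
    [0,0,0,0,0,0,40],
    [0,0,0,0,0,0,40],
    [0,0,0,0,0,0,40],
    [0,0,0,0,0,0,40],
    [0,0,0,0,0,0,40],
    [0,0,0,0,0,0,40],
  ],
)

```text
t: 55.05
tool_pos: [0.4507, 0.213, 0.057]
orientation: [-1.072, 2.949, 0.0]
force: [-5.5, -1.4, 17.4]
opening: 0.0446
gripper_force: 35.1
```

Call:
move_arm(
  plan=[
    [0,0,1,0,0,0.0025,40],
    [0,0,1,0,0,0.0025,40],
    [0,0,1,0,0,0.0025,40],
    [0,0,1,0,0,0.0025,40],
    [0,0,1,0,0,0.0025,40],
    [0,0,1,0,0,0.0025,40],
    [0,0,1,0,0,0.0025,40],
    [0,0,1,0,0,0.0025,40],
    [0,0,1,0,0,0.0025,40],
    [0,0,0,0,0,0,40],
  ],
)

```text
t: 56.05
tool_pos: [0.4506, 0.2129, 0.0562]
orientation: [0.389, 3.114, 0.003]
force: [-6.0, -0.9, 17.1]
opening: 0.0447
gripper_force: 35.0
```

Call:
move_arm(
  plan=[
    [0,0,1,0,0,0.0025,40],
    [0,0,1,0,0,0.0025,40],
    [0,0,1,0,0,0.0025,40],
    [0,0,1,0,0,0.0025,40],
    [0,0,1,0,0,0.0025,40],
    [0,0,1,0,0,0.0025,40],
    [0,0,1,0,0,0.0025,40],
    [0,0,1,0,0,0.0025,40],
    [0,0,1,0,0,0.0025,40],
    [0,0,0,0,0,0,40],
  ],
)

```text
t: 57.05
tool_pos: [0.4509, 0.2136, 0.0556]
orientation: [1.761, 2.599, 0.007]
force: [-2.5, 1.7, 13.2]
opening: 0.0445
gripper_force: 35.0
```

```bash
python3 - <<'E'
from h import *
go(.447,.213,.0572)
E
```

```text
t 57.05 pos [0.4509 0.2136 0.0556] shift [ 0.04 -0.15 -0.07] yaw 21.7 tilt [ 0.004  0.002 -1.   ] q6 -2.4 q1 19.4 F [-2.5  1.7 13.2] T [ 0.191  0.784 -0.024] op 0.0445 g 35.0
```

Call:
move_arm(
  plan=[
    [0,0,1,0,0,0.0025,40],
    [0,0,1,0,0,0.0025,40],
    [0,0,1,0,0,0.0025,40],
    [0,0,1,0,0,0.0025,40],
    [0,0,1,0,0,0.0025,40],
    [0,0,1,0,0,0.0025,40],
    [0,0,1,0,0,0.0025,40],
    [0,0,1,0,0,0.0025,40],
    [0,0,1,0,0,0.0025,40],
    [0,0,0,0,0,0,40],
  ],
)

```text
t: 58.05
tool_pos: [0.4517, 0.2131, 0.0554]
orientation: [2.75, 1.516, 0.009]
force: [-1.5, -1.2, 14.6]
opening: 0.0447
gripper_force: 35.0
```

Call:
move_arm(
  plan=[
    [0,0,1,0,0,0.0025,40],
    [0,0,1,0,0,0.0025,40],
    [0,0,1,0,0,0.0025,40],
    [0,0,1,0,0,0.0025,40],
    [0,0,1,0,0,0.0025,40],
    [0,0,1,0,0,0.0025,40],
    [0,0,1,0,0,0.0025,40],
    [0,0,1,0,0,0,40],
    [0,0,0,0,0,0,40],
    [0,0,0,0,0,0,40],
  ],
)

```text
t: 59.05
tool_pos: [0.4523, 0.2134, 0.0554]
orientation: [-3.128, -0.272, -0.011]
force: [-0.7, -0.7, 15.9]
opening: 0.0446
gripper_force: 35.0
```

```bash
python3 - <<'E'
from h import *
go(.447,.213,.0572)
E
```

```text
t 59.05 pos [0.4523 0.2134 0.0554] shift [-0.21 -0.02 -0.07] yaw -80.1 tilt [ 0.007  0.002 -1.   ] q6 99.4 q1 19.4 F [-0.7 -0.7 15.9] T [ 0.061  0.282 -0.004] op 0.0446 g 35.0
```

Paprika is tight now: it sank about 1.6 mm and then stopped. I'll carry it to place 3.

Call:
move_arm(
  plan=[
    [0,0,0,0,0,-0.2,40],
    [0,0,-0.5,0,0,-0.5,40],
    [0,0,-1,0,0,-0.6,40],
    [0,0,-1,0,0,-0.6,40],
    [0,0,-1,0,0,-0.6,40],
    [0,0,-1,0,0,-0.7,40],
    [0,0,-1,0,0,-0.7,40],
    [0,0,-1,0,0,-0.7,40],
    [0,0,-1,0,0,-0.7,40],
    [0,0,-1,0,0,-0.5,40],
  ],
  force=40,
)

```text
t: 60.05
tool_pos: [0.4491, 0.2122, 0.1979]
orientation: [2.704, 1.599, 0.001]
force: [0.4, 0.0, -2.7]
opening: 0.0446
gripper_force: 40.0
```

Call:
move_arm(
  plan=[
    [0,0,-1,0,0,0,40],
    [0,0,-1,0,0,0,40],
    [0,0,-1,0,0,0,40],
    [0,0,-1,0,0,0,40],
    [0,0,-0.5,0,0,0,40],
    [0,0,0,0,0,0,40],
    [0,0,0,-0.6,0,0,40],
    [0,0,0,-0.8,0,0,40],
    [0,0,0,-0.8,0,0,40],
    [0,0,0,-0.8,0,0,40],
  ],
)

```text
t: 61.05
tool_pos: [0.4459, 0.1358, 0.1966]
orientation: [2.262, 2.18, -0.001]
force: [-0.8, -0.9, -1.7]
opening: 0.0445
gripper_force: 40.0
```

```bash
python3 - <<'E'
from h import *
go(.4475,-.077,.2)
E
```

```text
t 61.05 pos [0.4459 0.1358 0.1966] shift [-8.5   0.38 -0.13] yaw -2.1 tilt [-0. -0. -1.] q6 12.8 q1 10.6 F [-0.8 -0.9 -1.7] T [-0.064  0.01   0.036] op 0.0445 g 40.0
```

Call:
move_arm(
  plan=[
    [0,0,0,-0.8,0.04,0,40],
    [0,0,0,-0.8,0.04,0,40],
    [0,0,0,-0.8,0.04,0,40],
    [0,0,0,-0.8,0.04,0,40],
    [0,0,0,-0.8,0.04,0,40],
    [0,0,0,-0.8,0.04,0,40],
    [0,0,0,-0.8,0.04,0,40],
    [0,0,0,-0.8,0.04,0,40],
    [0,0,0,-0.8,0.04,0,40],
    [0,0,0,-0.8,0.02,0,40],
  ],
)

```text
t: 62.05
tool_pos: [0.448, -0.0645, 0.1967]
orientation: [2.263, 2.179, -0.0]
force: [-0.8, 0.0, -2.9]
opening: 0.0445
gripper_force: 40.0
```

Call:
move_arm(
  plan=[
    [0,0,0,-0.35,0,0.6,40],
    [0,0,0,0,0,0.8,40],
    [0,0,0,0,0,0.8,40],
    [0,0,0,0,0,0.7,40],
    [0,0,0,0,0,0.4,40],
    [0,0,0,0,0,0,40],
    [0,0,0,0,0,0,40],
    [0,0,0,0,0,0,40],
    [0,0,0,0,0,0,40],
    [0,0,0,0,0,0,40],
  ],
)

```text
t: 63.05
tool_pos: [0.4488, -0.0719, 0.115]
orientation: [2.26, 2.181, 0.001]
force: [0.1, -0.3, -2.9]
opening: 0.0446
gripper_force: 40.0
```

```bash
python3 - <<'E'
from h import *
go(.4475,-.077,.0635); w=look(-.077); save(w,"w8.png")
c=read_camera("top"); W=cloud(c); print(cap(W,.448,-.129,z1=.095,rad=.03))
E
```

```text
t 63.05 pos [ 0.4488 -0.0719  0.115 ] shift [-0.21 -0.05  2.06] yaw -2.1 tilt [ 0.001 -0.    -1.   ] q6 -13.5 q1 -15.6 F [ 0.1 -0.3 -2.9] T [-0.065  0.091  0.041] op 0.0446 g 40.0
rack slope 0.0324 centre x at y0 0.4475 5
body 614 x [0.4272 0.4724] 0.4498 ymax -0.0461
captop 4038 x [0.4223 0.4752] 0.4488 ymax -0.0489
None
```

View pics/w8.png

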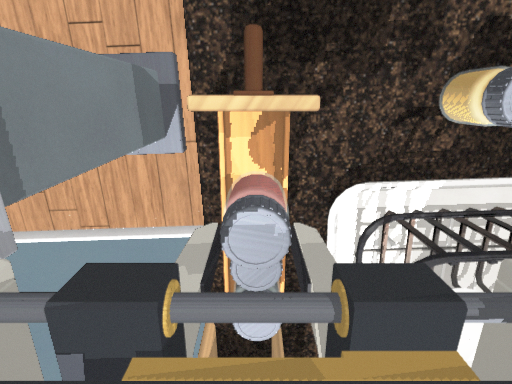

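Wrist view: the jar body centre is at about u=257, and the tray at the same depth is at about 254 with walls at 220 and 289. I shift −2.3 mm in x, −4.7 mm in y, and lower.

Call:
move_arm(
  plan=[
    [0,0,0,-0.1,-0.05,0,40],
    [0,0,0,-0.09,-0.05,0,40],
    [0,0,0,0,0,0.5,40],
    [0,0,0,0,0,0.5,40],
    [0,0,0,0,0,0.3,40],
    [0,0,0,0,0,0.2,40],
    [0,0,0,0,0,0.1,40],
    [0,0,0,0,0,0,40],
    [0,0,0,0,0,0,40],
    [0,0,0,0,0,0,40],
  ],
)

```text
t: 64.15
tool_pos: [0.446, -0.0765, 0.0748]
orientation: [2.26, 2.181, 0.001]
force: [-0.4, 0.1, -2.2]
opening: 0.0441
gripper_force: 40.0
```

Call:
move_arm(
  plan=[
    [0,0,0,0,0,0.1,40],
    [0,0,0,0,0,0.1,40],
    [0,0,0,0,0,0.1,40],
    [0,0,0,0,0,0.1,40],
    [0,0,0,0,0,0.04,40],
    [0,0,0,0,0,0,40],
    [0,0,0,0,0,0,40],
    [0,0,0,0,0,0,40],
    [0,0,0,0,0,0,40],
    [0,0,0,0,0,0,40],
  ],
)

```text
t: 65.15
tool_pos: [0.4457, -0.0764, 0.0634]
orientation: [2.261, 2.181, 0.0]
force: [0.3, 0.3, -1.8]
opening: 0.0445
gripper_force: 40.0
```

Call:
move_arm(
  plan=[
    [0,0,0,0,0,0.05,40],
    [0,0,0,0,0,0.03,40],
    [0,0,0,0,0,0,60],
    [0,0,0,0,0,0,60],
    [0,0,0,0,0,0,60],
    [0,0,0,0,0,-0.5,60],
    [0,0,0,0,0,-0.9,60],
    [0,0,0,0,0,-0.9,60],
    [0,0,0,0,0,-0.9,60],
    [0,0,0,0,0,-0.9,60],
  ],
)

```text
t: 66.15
tool_pos: [0.4457, -0.0764, 0.1657]
orientation: [2.26, 2.181, 0.001]
force: [1.1, 0.5, 0.9]
opening: 0.0598
gripper_force: 0.0
```

Call:
move_arm(
  plan=[
    [0,0,0,0,0,-0.8,66],
    [0,0,0,0.5,0,-0.4,66],
    [0,0,0,0.8,0,0,66],
    [0,0,0,0.8,0,0,66],
    [0,0,0,0.8,0,0,66],
    [0,0,0,0.6,0.3,0,66],
    [0,0,0,0,0.7,0,66],
    [0,0,0,0,0.8,0,66],
    [0,0,0,0,0.8,0,66],
    [0,0,0,0,0.8,0,66],
  ],
)

```text
t: 67.15
tool_pos: [0.5341, 0.0091, 0.1937]
orientation: [-2.26, -2.181, 0.0]
force: [0.0, 0.6, 0.7]
opening: 0.0661
gripper_force: 0.0
```

```bash
python3 - <<'E'
from h import *
c=read_camera("top"); rack(c); W=cloud(c); w=read_camera("wrist"); V=cloud(w)
go(.6545,.0045,.2)
for a in [(.653,.004),(.446,-.182),(.446,-.13),(.448,-.077)]: print(cap(W,*a,rad=.028,z1=.095),cap(V,*a,rad=.03,z1=.095))
E
```

```text
rim 192 lead [ 0.4445 -0.2134] rear [0.45   0.0024] width 0.0655
t 67.25 pos [0.5346 0.0088 0.1934] shift [-0.    4.8  -0.27] yaw -2.0 tilt [-0.001  0.    -1.   ] q6 -2.5 q1 -4.6 F [-0.2  0.1 -0.2] T [-0.088  0.065 -0.013] op 0.0662 g 0.0
None (array([0.6529, 0.0049, 0.0231]), np.float64(0.076), 1425)
(array([ 0.4483, -0.1824,  0.023 ]), np.float64(0.0814), 225) (array([ 0.4469, -0.183 ,  0.0228]), np.float64(0.0815), 657)
(array([ 0.449 , -0.1285,  0.0228]), np.float64(0.0815), 206) (array([ 0.4635, -0.1194,  0.012 ]), np.float64(0.0802), 230)
None (array([ 0.432 , -0.0621,  0.0112]), np.float64(0.0779), 50)
```

Call:
move_arm(
  plan=[
    [0,0,0,0,0.7,0,66],
    [0,0,0,0,0.8,0,66],
    [0,0,0,0,0.8,0,66],
    [0,0,0,0,0.8,0,66],
    [0,0,0,0,0.8,0,66],
    [0,0,0,0,0.7,0,66],
    [0,0,0,0,0.15,0,66],
    [0,0,0,0,0,0.6,66],
    [0,0,0,0,0,0.8,66],
    [0,0,0,0,0,0.8,66],
  ],
)

```text
t: 68.25
tool_pos: [0.651, 0.0041, 0.1374]
orientation: [-2.26, -2.181, 0.001]
force: [-0.3, -0.3, -0.1]
opening: 0.0661
gripper_force: 0.0
```

Call:
move_arm(
  plan=[
    [0,0,0,0,0,0.8,66],
    [0,0,0,0,0,0.5,66],
    [0,0,0,0,0,0,66],
    [0,0,0,0,0,0,66],
    [0,0,0,0,0,0,66],
    [0,0,0,0,0,0,66],
    [0,0,0,0,0,0,66],
    [0,0,0,0,0,0,66],
    [0,0,0,0,0,0,66],
    [0,0,0,0,0,0,66],
  ],
)

```text
t: 69.25
tool_pos: [0.6524, 0.0037, 0.1063]
orientation: [-2.261, -2.181, 0.0]
force: [-0.3, 0.1, -0.5]
opening: 0.0662
gripper_force: 0.0
```

```bash
python3 - <<'E'
from h import *
V=cloud(read_camera("wrist")); print(cap(V,.653,.005,rad=.03)); go(.654,.0047,.0572)
E
```

```text
(array([0.6533, 0.0049, 0.0231]), np.float64(0.0759), 2497)
t 69.3 pos [0.6524 0.0038 0.1063] shift [0.04 0.06 1.96] yaw -2.1 tilt [-0. -0. -1.] q6 -2.1 q1 -4.2 F [-0.4 -0.4 -0.3] T [-0.074  0.078 -0.034] op 0.0658 g 0.0
```

Call:
move_arm(
  plan=[
    [0,0,0,0.04,0.05,0.5,66],
    [0,0,0,0,0,0.6,66],
    [0,0,0,0,0,0.5,66],
    [0,0,0,0,0,0.36,66],
    [0,0,0,0,0,0,66],
    [0,0,0,0,0,0,66],
    [0,0,0,0,0,0,50],
    [0,0,0,0,0,0,40],
    [0,0,0,0,0,0,40],
    [0,0,0,0,0,0,40],
  ],
  force=35,
)

```text
t: 70.3
tool_pos: [0.654, 0.0047, 0.0579]
orientation: [2.26, 2.181, 0.001]
force: [-0.6, -0.5, 2.3]
opening: 0.0444
gripper_force: 35.0
```

Call:
move_arm(
  plan=[
    [0,0,0,0,0,0,40],
    [0,0,0,0,0,0,40],
    [0,0,0,0,0,-0.5,40],
    [0,0,0,0,0,-0.8,40],
    [0,0,0,0,0,-0.9,40],
    [0,0,0,0,0,-0.9,40],
    [0,0,0,0,0,-0.9,40],
    [0,0,0,0,0,-0.6,40],
    [0,0,0,0,0,0,40],
    [0,0,0,0,0,0,40],
  ],
)

```text
t: 71.3
tool_pos: [0.6535, 0.0047, 0.1718]
orientation: [-2.261, -2.181, 0.0]
force: [-0.5, -0.3, -1.6]
opening: 0.0442
gripper_force: 35.0
```

```bash
python3 - <<'E'
from h import *
go(.447,.0,.17)
E
```

```text
t 71.3 pos [0.6535 0.0047 0.1718] shift [-0.48 -8.25  0.07] yaw -2.1 tilt [-0.  0. -1.] q6 -2.0 q1 -4.1 F [-0.5 -0.3 -1.6] T [-0.104  0.097 -0.014] op 0.0442 g 35.0
```

Call:
move_arm(
  plan=[
    [0,0,0,0.1,-0.6,0,40],
    [0,0,0,0.1,-0.8,0,40],
    [0,0,0,0.1,-0.8,0,40],
    [0,0,0,0.1,-0.8,0,40],
    [0,0,0,0.1,-0.8,0,40],
    [0,0,0,0.1,-0.8,0,40],
    [0,0,0,0.1,-0.8,0,40],
    [0,0,0,0.1,-0.8,0,40],
    [0,0,0,0.1,-0.8,0,40],
    [0,0,0,0,-0.4,0,40],
  ],
)

```text
t: 72.3
tool_pos: [0.4673, 0.0341, 0.1704]
orientation: [-2.259, -2.18, 0.003]
force: [-1.1, 1.1, -2.0]
opening: 0.0444
gripper_force: 35.0
```

Call:
move_arm(
  plan=[
    [0,0,-0.5,0,0,0,40],
    [0,0,-1,0,0,0,40],
    [0,0,-1,0,0,0,40],
    [0,0,-1,0,0,0,40],
    [0,0,-1,0,0,0,40],
    [0,0,-1,0,0,0,40],
    [0,0,-1,0,0,0,40],
    [0,0,-1,0,0,0,40],
    [0,0,-1,0,0,0,40],
    [0,0,-1,0,0,0,40],
  ],
)

```text
t: 73.3
tool_pos: [0.4692, 0.0337, 0.1712]
orientation: [-0.939, -2.996, 0.001]
force: [-0.9, 0.0, -3.2]
opening: 0.0444
gripper_force: 35.0
```

Call:
move_arm(
  plan=[
    [0,0,-1,0,0,0,40],
    [0,0,-1,0,0,0,40],
    [0,0,-1,0,0,0,40],
    [0,0,-1,0,0,0,40],
    [0,0,-1,0,0,0,40],
    [0,0,-1,0,0,0,40],
    [0,0,-1,0,0,0,40],
    [0,0,-0.5,0,0,0,40],
    [0,0,0,0,0,0,40],
    [0,0,0,0,0,0,40],
  ],
)

```text
t: 74.3
tool_pos: [0.4693, 0.0338, 0.1716]
orientation: [0.269, -3.129, -0.0]
force: [0.2, -0.4, -2.4]
opening: 0.0441
gripper_force: 35.0
```

```bash
python3 - <<'E'
from h import *
go(.449,.213,.17)
E
```

```text
t 74.3 pos [0.4693 0.0338 0.1716] shift [-0.43  7.2   0.06] yaw 99.8 tilt [-0.001  0.    -1.   ] q6 -102.0 q1 -2.1 F [ 0.2 -0.4 -2.4] T [0.026 0.041 0.026] op 0.0441 g 35.0
```

Call:
move_arm(
  plan=[
    [0,0,0,-0.05,0.7,0,40],
    [0,0,0,-0.05,0.8,0,40],
    [0,0,0,-0.05,0.8,0,40],
    [0,0,0,-0.05,0.8,0,40],
    [0,0,0,-0.05,0.8,0,40],
    [0,0,0,-0.05,0.8,0,40],
    [0,0,0,-0.05,0.8,0,40],
    [0,0,0,-0.05,0.8,0,40],
    [0,0,0,-0.03,0.8,0,40],
    [0,0,0,0,0.1,0.3,40],
  ],
)

```text
t: 75.3
tool_pos: [0.4493, 0.2149, 0.1654]
orientation: [-0.273, 3.128, 0.002]
force: [0.0, -0.2, -2.4]
opening: 0.0444
gripper_force: 35.0
```

Call:
move_arm(
  plan=[
    [0,0,0,0,0,0.7,40],
    [0,0,0,0,0,0.8,40],
    [0,0,0,0,0,0.8,40],
    [0,0,0,0,0,0.8,40],
    [0,0,0,0,0,0.5,40],
    [0,0,0,0,0,0.3,40],
    [0,0,0,0,0,0.15,40],
    [0,0,0,0,0,0,40],
    [0,0,0,0,0,0,40],
    [0,0,0,0,0,0,40],
  ],
)

```text
t: 76.3
tool_pos: [0.4498, 0.2132, 0.0645]
orientation: [-0.272, 3.128, 0.001]
force: [-0.3, 0.8, -2.6]
opening: 0.0442
gripper_force: 35.0
```

```bash
python3 - <<'E'
from h import *
go(.449,.213,.0575)
E
```

```text
t 76.3 pos [0.4498 0.2132 0.0645] shift [ 0.03 -0.    0.28] yaw 99.9 tilt [ 0.002  0.    -1.   ] q6 -80.5 q1 19.5 F [-0.3  0.8 -2.6] T [0.025 0.011 0.027] op 0.0442 g 35.0
```

Call:
move_arm(
  plan=[
    [0,0,0,0,0,0.16,40],
    [0,0,0,0,0,0.12,40],
    [0,0,0,0,0,0.1,40],
    [0,0,0,0,0,0,40],
    [0,0,0,0,0,0,40],
    [0,0,0,0,0,0,40],
    [0,0,0,0,0,0,40],
    [0,0,0,0,0,0,40],
    [0,0,0,0,0,0,40],
    [0,0,0,0,0,0,40],
  ],
)

```text
t: 77.3
tool_pos: [0.4512, 0.2133, 0.0572]
orientation: [-0.272, 3.125, 0.001]
force: [-5.2, -4.7, 20.0]
opening: 0.0446
gripper_force: 35.1
```

Call:
move_arm(
  plan=[
    [0,0,1,0,0,0.0025,40],
    [0,0,1,0,0,0.0025,40],
    [0,0,1,0,0,0.0025,40],
    [0,0,1,0,0,0.0025,40],
    [0,0,1,0,0,0.0025,40],
    [0,0,1,0,0,0.0025,40],
    [0,0,1,0,0,0.0025,40],
    [0,0,1,0,0,0.0025,40],
    [0,0,1,0,0,0.0025,40],
    [0,0,0,0,0,0,40],
  ],
)

```text
t: 78.3
tool_pos: [0.4519, 0.2143, 0.0567]
orientation: [1.182, 2.906, 0.007]
force: [-0.8, 0.7, 14.3]
opening: 0.044
gripper_force: 35.0
```

Call:
move_arm(
  plan=[
    [0,0,1,0,0,0.0025,40],
    [0,0,1,0,0,0.0025,40],
    [0,0,1,0,0,0.0025,40],
    [0,0,1,0,0,0.0025,40],
    [0,0,1,0,0,0.0025,40],
    [0,0,1,0,0,0.0025,40],
    [0,0,1,0,0,0.0025,40],
    [0,0,1,0,0,0.0025,40],
    [0,0,1,0,0,0.0025,40],
    [0,0,0,0,0,0,40],
  ],
)

```text
t: 79.3
tool_pos: [0.4526, 0.2143, 0.0566]
orientation: [2.374, 2.054, 0.011]
force: [-0.7, -0.4, 16.1]
opening: 0.0443
gripper_force: 35.0
```

```bash
python3 - <<'E'
from h import *
go(.449,.213,.0575)
E
```

```text
t 79.3 pos [0.4526 0.2143 0.0566] shift [-0.07 -0.13 -0.04] yaw -8.3 tilt [ 0.007  0.003 -1.   ] q6 27.7 q1 19.5 F [-0.7 -0.4 16.1] T [-0.033 -0.044 -0.027] op 0.0443 g 35.0
```

The last 54° gave no further sinking while the force rose, so turmeric is tight. I'll carry it to place 4.

Call:
move_arm(
  plan=[
    [0,0,0,0,0,-0.2,40],
    [0,0,0,0,0,-0.5,40],
    [0,0,-0.5,0,0,-0.7,40],
    [0,0,-0.5,0,0,-0.8,40],
    [0,0,0,0,0,-0.8,40],
    [0,0,0,0,0,-0.8,40],
    [0,0,0,0,0,-0.8,40],
    [0,0,0,0,0,-0.8,40],
    [0,0,0,0,0,-0.4,40],
    [0,0,0,0,0,0,40],
  ],
  force=40,
)

```text
t: 80.3
tool_pos: [0.4498, 0.2132, 0.1996]
orientation: [2.26, 2.181, 0.004]
force: [0.1, -0.3, -1.0]
opening: 0.0441
gripper_force: 40.0
```

```bash
python3 - <<'E'
from h import *
go(.4475,-.0245,.2); c=read_camera("top"); rack(c); W=cloud(c)
for a in [(.446,-.182),(.446,-.13),(.448,-.077)]: print(cap(W,*a,rad=.028,z1=.095))
E
```

```text
t 80.3 pos [0.4498 0.2132 0.1996] shift [-9.51  0.25 -0.03] yaw -2.0 tilt [ 0.002  0.001 -1.   ] q6 21.5 q1 19.5 F [ 0.1 -0.3 -1. ] T [-0.046  0.001 -0.012] op 0.0441 g 40.0
rim 295 lead [ 0.4442 -0.2146] rear [0.4519 0.0023] width 0.066
(array([ 0.4483, -0.1821,  0.0229]), np.float64(0.0812), 224)
(array([ 0.4487, -0.1286,  0.023 ]), np.float64(0.0812), 222)
(array([ 0.4482, -0.0753,  0.0226]), np.float64(0.0813), 216)
```

Call:
move_arm(
  plan=[
    [0,0,0,-0.6,0.03,0,40],
    [0,0,0,-0.8,0.03,0,40],
    [0,0,0,-0.8,0.03,0,40],
    [0,0,0,-0.8,0.03,0,40],
    [0,0,0,-0.8,0.03,0,40],
    [0,0,0,-0.8,0.03,0,40],
    [0,0,0,-0.8,0.03,0,40],
    [0,0,0,-0.8,0.03,0,40],
    [0,0,0,-0.8,0.03,0,40],
    [0,0,0,-0.8,0,0,40],
  ],
)

```text
t: 81.35
tool_pos: [0.4476, 0.0163, 0.1963]
orientation: [-2.26, -2.18, 0.003]
force: [0.4, 0.5, -1.9]
opening: 0.0441
gripper_force: 40.0
```

Call:
move_arm(
  plan=[
    [0,0,0,-0.8,0,0,40],
    [0,0,0,-0.6,0,0,40],
    [0,0,0,-0.3,0,0,40],
    [0,0,0,0,0,0.5,40],
    [0,0,0,0,0,0.8,40],
    [0,0,0,0,0,0.3,40],
    [0,0,0,0,0,0,40],
    [0,0,0,0,0,0,40],
    [0,0,0,0,0,0,40],
    [0,0,0,0,0,0,40],
  ],
)

```text
t: 82.35
tool_pos: [0.4479, -0.0246, 0.1588]
orientation: [2.26, 2.181, 0.001]
force: [0.3, 0.2, -1.5]
opening: 0.0442
gripper_force: 40.0
```

```bash
python3 - <<'E'
from h import *
go(.448,-.0258,.064); w=look(-.025)
F=w["frame"]; V=cloud(w)
# board top inner edge and jar rear edge in wrist frame
m=(V[...,2]>.095)&(V[...,2]<.108)&(V[...,1]>-.02)&(V[...,1]<.03)&(F[...,0].astype(int)-F[...,2]>30); print("board top y",np.percentile(V[m][:,1],[1,50,99]).round(4),m.sum())
save(w,"w9.png")
E
```

```text
t 82.35 pos [ 0.4479 -0.0246  0.1588] shift [-0.05  0.    3.79] yaw -2.0 tilt [ 0.001 -0.    -1.   ] q6 -7.7 q1 -9.7 F [ 0.3  0.2 -1.5] T [-0.108  0.067  0.024] op 0.0442 g 40.0Traceback (most recent call last):
  File "<stdin>", line 2, in <module>
  File "h.py", line 34, in look
    pts=np.array(pts); k=np.polyfit(pts[:,0],pts[:,1],1); print("rack slope",k[0].round(4),"centre x at y0",np.polyval(k,y0).round(4),len(pts))
                                    ~~~^^^^^
IndexError: too many indices for array: array is 1-dimensional, but 2 were indexed
```

```bash
python3 - <<'E'
from h import *
w=read_camera("wrist"); F=w["frame"].astype(int); V=cloud(w)
x,y,z=V[...,0],V[...,1],V[...,2]
m=(z>.093)&(z<.109)&(y>-.03)&(y<.03)&(x>.40)&(x<.50)&(F[...,0]-F[...,2]>30)
for a,b in((.40,.418),(.475,.5)):
    q=V[m&(x>a)&(x<b)]; print("board",len(q),np.percentile(q[:,1],[2,98]).round(4) if len(q) else "")
for a,b in((.105,.12),(.12,.14)):
    q=V[(z>a)&(z<b)&(y>-.06)&(y<.02)&(abs(x-.448)<.006)]; print("jar rear",len(q),q[:,1].max().round(4) if len(q) else "")
for a,b in((.105,.14),):
    q=V[(z>a)&(z<b)&(y>-.02)&(y<.005)]; print("jar x",len(q),np.percentile(q[:,0],[1,99]).round(4))
E
```

```text
board 56 [0.0053 0.0146]
board 258 [0.0026 0.0121]
jar rear 66 0.0001
jar rear 113 0.0002
jar x 610 [0.4248 0.4695]
```

Call:
move_arm(
  plan=[
    [0,0,0,0.02,0.05,0,40],
    [0,0,0,0,0,0.5,40],
    [0,0,0,0,0,0.6,40],
    [0,0,0,0,0,0.6,40],
    [0,0,0,0,0,0.6,40],
    [0,0,0,0,0,0.5,40],
    [0,0,0,0,0,0.3,40],
    [0,0,0,0,0,0.1,40],
    [0,0,0,0,0,0,40],
    [0,0,0,0,0,0,40],
  ],
)

```text
t: 83.45
tool_pos: [0.4491, -0.0243, 0.0785]
orientation: [2.26, 2.181, 0.001]
force: [0.7, -0.6, -1.6]
opening: 0.0442
gripper_force: 40.0
```

Call:
move_arm(
  plan=[
    [0,0,0,0,0,0.1,40],
    [0,0,0,0,0,0.1,40],
    [0,0,0,0,0,0.1,40],
    [0,0,0,0,0,0.1,40],
    [0,0,0,0,0,0,40],
    [0,0,0,0,0,0,40],
    [0,0,0,0,0,0,40],
    [0,0,0,0,0,0,40],
    [0,0,0,0,0,0,40],
    [0,0,0,0,0,0,40],
  ],
)

```text
t: 84.45
tool_pos: [0.4486, -0.0242, 0.068]
orientation: [2.261, 2.181, 0.0]
force: [0.1, 0.5, -2.2]
opening: 0.044
gripper_force: 40.0
```

```bash
python3 - <<'E'
from h import *
go(.448,-.0250,.064)
E
```

```text
t 84.45 pos [ 0.4486 -0.0242  0.068 ] shift [-0.03 -0.02  0.16] yaw -2.1 tilt [ 0. -0. -1.] q6 -7.6 q1 -9.6 F [ 0.1  0.5 -2.2] T [ 0.007  0.013 -0.023] op 0.044 g 40.0
```

Call:
move_arm(
  plan=[
    [0,0,0,0,0,0.09,40],
    [0,0,0,0,0,0.09,40],
    [0,0,0,0,0,0.02,40],
    [0,0,0,0,0,0,40],
    [0,0,0,0,0,0,60],
    [0,0,0,0,0,0,60],
    [0,0,0,0,0,0,60],
    [0,0,0,0,0,-0.5,60],
    [0,0,0,0,0,-0.9,60],
    [0,0,0,0,0,-0.9,60],
  ],
)

```text
t: 85.45
tool_pos: [0.4483, -0.0241, 0.1216]
orientation: [-2.261, -2.181, 0.0]
force: [0.9, 0.6, 0.3]
opening: 0.0604
gripper_force: 0.0
```

Call:
move_arm(
  plan=[
    [0,0,0,0,0,-0.9,60],
    [0,0,0,0,0,-0.9,60],
    [0,0,0,0,0,-0.9,60],
    [0,0,0,0.6,0,-0.4,60],
    [0,0,0,0.8,0,0,60],
    [0,0,0,0.8,0,0,60],
    [0,0,0,0.8,0,0,60],
    [0,0,0,0.8,0,0,60],
    [0,0,0,0.8,0,0,60],
    [0,0,0,0.8,0,0,60],
  ],
)

```text
t: 86.45
tool_pos: [0.4535, 0.1116, 0.199]
orientation: [2.26, 2.181, 0.001]
force: [0.7, -0.1, 0.4]
opening: 0.06
gripper_force: 0.0
```

```bash
python3 - <<'E'
from h import *
go(.452,.034,.082); c=read_camera("top"); rack(c); W=cloud(c); w=read_camera("wrist"); V=cloud(w)
for a in [(.448,-.182),(.448,-.13),(.448,-.077),(.45,-.025)]: print(cap(W,*a,rad=.028,z1=.095),cap(V,*a,rad=.026,z1=.095))
for A,F in((W,c["frame"].astype(int)),(V,w["frame"].astype(int))):
    x,y,z=A[...,0],A[...,1],A[...,2]
    q=A[(z>.08)&(z<.108)&(y>.018)&(y<.065)&(x>.42)&(x<.48)]; print("pull",len(q),q.min(0).round(4),q.max(0).round(4), np.median(q,0).round(4))
    q=A[(z>.09)&(z<.115)&(y<-.235)&(y>-.26)&(x>.36)&(x<.5)]; print("sleeve mouth",q.min(0).round(4),q.max(0).round(4))
E
```

```text
t 86.45 pos [0.4535 0.1116 0.199 ] shift [-3.1   0.04  4.68] yaw -2.1 tilt [ 0.001  0.    -1.   ] q6 9.6 q1 7.5 F [ 0.7 -0.1  0.4] T [-0.059  0.064 -0.075] op 0.06 g 0.0
rim 296 lead [ 0.4442 -0.2139] rear [0.4517 0.0023] width 0.0657
(array([ 0.4481, -0.1825,  0.0229]), np.float64(0.081), 223) None
(array([ 0.449 , -0.1281,  0.023 ]), np.float64(0.0812), 223) (array([ 0.4475, -0.1267,  0.0228]), np.float64(0.0811), 635)
(array([ 0.4482, -0.0753,  0.0225]), np.float64(0.0811), 218) (array([ 0.447 , -0.0771,  0.0224]), np.float64(0.0818), 436)
(array([ 0.4491, -0.0246,  0.0226]), np.float64(0.0815), 215) (array([ 0.4478, -0.0234,  0.0228]), np.float64(0.0815), 403)
pull 65 [0.4463 0.0182 0.0892] [0.4588 0.0528 0.1001] [0.4523 0.0362 0.097 ]
sleeve mouth [ 0.384 -0.26   0.093] [ 0.4737 -0.2416  0.1086]
pull 397 [0.4453 0.0181 0.0804] [0.4578 0.0555 0.0994] [0.4516 0.0404 0.0971]Traceback (most recent call last):
  File "<stdin>", line 7, in <module>
    return umr_minimum(a, axis, None, out, keepdims, initial, where)
ValueError: zero-size array to reduction operation minimum which has no identity
```

All four jars stand in the rack. Next I grip the pull.

Call:
move_arm(
  plan=[
    [0,0,0,-0.8,0,0,40],
    [0,0,0,-0.8,0,0,40],
    [0,0,0,-0.8,0,0,40],
    [0,0,0,-0.65,0,0,40],
    [0,0,0,0,0,0.6,40],
    [0,0,0,0,0,0.8,40],
    [0,0,0,0,0,0.8,40],
    [0,0,0,0,0,0.8,40],
    [0,0,0,0,0,0.8,40],
    [0,0,0,0,0,0,40],
  ],
)

```text
t: 87.55
tool_pos: [0.4479, 0.0348, 0.0995]
orientation: [-2.258, -2.178, 0.006]
force: [-0.1, 0.2, 0.1]
opening: 0.0402
gripper_force: 0.0
```

```bash
python3 - <<'E'
from h import *
go(.452,.0355,.075)
E
```

```text
t 87.55 pos [0.4479 0.0348 0.0995] shift [0.04 0.17 0.98] yaw -2.0 tilt [-0.006  0.    -1.   ] q6 -0.1 q1 -2.1 F [-0.1  0.2  0.1] T [-0.103  0.085  0.008] op 0.0402 g 0.0
```

Call:
move_arm(
  plan=[
    [0,0,0,0,0,0.3,40],
    [0,0,0,0,0,0.4,40],
    [0,0,0,0,0,0.2,40],
    [0,0,0,0,0,0,40],
    [0,0,0,0,0,0,40],
    [0,0,0,0,0,0,40],
    [0,0,0,0,0,0,40],
    [0,0,0,0,0,0,40],
    [0,0,0,0,0,0,40],
    [0,0,0,0,0,0,40],
  ],
)

```text
t: 88.55
tool_pos: [0.4507, 0.0345, 0.0805]
orientation: [2.261, 2.181, 0.0]
force: [1.1, -0.5, 0.9]
opening: 0.0396
gripper_force: 0.0
```

Call:
move_arm(
  plan=[
    [0,0,0,0,0,0,25],
    [0,0,0,0,0,0,18],
    [0,0,0,0,0,0,12],
    [0,0,0,0,0,0,6],
    [0,0,0,0,0,0,6],
    [0,0,0,0,0,0,6],
    [0,0,0,0,0,0,6],
    [0,0,0,0,0,0,6],
    [0,0,0,0,0,0,6],
    [0,0,0,0,0,0,6],
  ],
  force=55,
)

```text
t: 89.55
tool_pos: [0.4508, 0.0345, 0.0804]
orientation: [2.261, 2.181, 0.0]
force: [0.7, -0.7, -0.8]
opening: 0.0101
gripper_force: 55.0
```

```bash
python3 - <<'E'
from h import *
go(.452,.0355,.075); c=read_camera("top"); rack(c)
E
```

```text
t 89.55 pos [0.4508 0.0345 0.0804] shift [0.04 0.05 0.22] yaw -2.1 tilt [ 0.  0. -1.] q6 -0.1 q1 -2.1 F [ 0.7 -0.7 -0.8] T [ 0.003 -0.158  0.016] op 0.0101 g 55.0
rim 209 lead [ 0.4442 -0.2135] rear [ 0.4494 -0.0594] width 0.0658
```

Call:
move_arm(
  plan=[
    [0,0,0,0,-0.05,0,6],
    [0,0,-0.03,0,-0.1,0,6],
    [0,0,-0.03,0,-0.1,0,6],
    [0,0,-0.03,0,-0.1,0,6],
    [0,0,-0.03,0,-0.1,0,6],
    [0,0,-0.03,0,-0.1,0,6],
    [0,0,-0.03,0,-0.1,0,6],
    [0,0,0,0,-0.06,0,6],
    [0,0,0,0,-0.05,0,6],
    [0,0,0,0,0,0,6],
  ],
)

```text
t: 90.6
tool_pos: [0.4315, 0.0351, 0.0804]
orientation: [-2.24, -2.202, 0.0]
force: [4.5, 2.0, 7.6]
opening: 0.0098
gripper_force: 55.9
```

```bash
cat >> h.py <<'E'
def sl(c):
    "rack lead and yaw against the sleeve's line"
    L,B=rack(c); f=lambda p:p[0]-(.4289+.0165*(p[1]+.2425))
    d=(B-L)/(B[1]-L[1]); print("lead off",f(L).round(4),"rear off",f(B).round(4),"slope",d[0].round(4),"(want .0165)")
    W=cloud(c); 
    for y in np.arange(-.19,-.0,.053): print(cap(W,L[0]+d[0]*(y-L[1])+.001,y+.006,rad=.027,z1=.095))
E
python3 - <<'E'
from h import *
go(.433,.0355,.08); c=read_camera("top"); sl(c)
E
```

```text
t 90.6 pos [0.4315 0.0351 0.0804] shift [0.02 0.06 0.02] yaw -1.0 tilt [-0.  0. -1.] q6 -1.2 q1 -2.1 F [4.5 2.  7.6] T [ 0.147 -0.893  0.357] op 0.0098 g 55.9
rim 212 lead [ 0.4464 -0.2135] rear [ 0.436  -0.0156] width 0.0658
lead off 0.017 rear off 0.0034 slope -0.0524 (want .0165)
(array([ 0.447 , -0.1817,  0.0229]), np.float64(0.0813), 226)
(array([ 0.4435, -0.1276,  0.0229]), np.float64(0.0812), 221)
(array([ 0.4382, -0.0753,  0.0225]), np.float64(0.081), 203)
None
```

The rack pivoted about the pull: its lead is +17 mm off and its rear +3 mm off. I'll let go and nudge the tray sideways from its +x side near y=−0.135 with closed fingers.

Call:
move_arm(
  plan=[
    [0,0,0,0,0,0,30],
    [0,0,0,0,0,0,30],
    [0,0,0,0,0,0,30],
    [0,0,0,0,0,-0.5,30],
    [0,0,0,0,0,-0.9,30],
    [0,0,0,0,0,-0.9,30],
    [0,0,0,0,0,-0.9,30],
    [0,0,0,0,0,-0.9,30],
    [0,0,0,0,0,-0.7,30],
    [0,0,1,0,0,0,10],
  ],
  force=20,
)

```text
t: 91.65
tool_pos: [0.4334, 0.035, 0.2046]
orientation: [2.35, 2.079, 0.006]
force: [0.4, 0.3, 0.0]
opening: 0.0258
gripper_force: 0.0
```

Call:
move_arm(
  plan=[
    [0,0,1,0,0,0,0],
    [0,0,1,0,0,0,0],
    [0,0,1,0,0,0,0],
    [0,0,1,0,0,0,0],
    [0,0,1,0,0,0,0],
    [0,0,1,0,0,0,0],
    [0,0,1,0,0,0,0],
    [0,0,1,0,0,0,0],
    [0,0,1,0,0,0,0],
    [0,0,1,0,0,0,0],
  ],
)

```text
t: 92.65
tool_pos: [0.4317, 0.035, 0.2014]
orientation: [3.08, 0.62, 0.001]
force: [0.5, 0.1, -1.0]
opening: 0.0008
gripper_force: 0.0
```

Call:
move_arm(
  plan=[
    [0,0,1,0,0,0,0],
    [0,0,1,0,0,0,0],
    [0,0,1,0,0,0,0],
    [0,0,1,0,0,0,0],
    [0,0,0,0.3,0.8,0,0],
    [0,0,0,0.3,0.8,0,0],
    [0,0,0,0.3,0.8,0,0],
    [0,0,0,0.3,0.8,0,0],
    [0,0,0,0.3,0.8,0,0],
    [0,0,0,0.3,0.8,0,0],
  ],
)

```text
t: 93.65
tool_pos: [0.4749, -0.0866, 0.2015]
orientation: [3.141, -0.027, 0.001]
force: [1.0, 0.3, 1.2]
opening: 0.0001
gripper_force: 0.0
```

```bash
python3 - <<'E'
from h import *
go(.494,-.135,.021); c=read_camera("top"); sl(c)
W=cloud(c); F=c["frame"].astype(int); x,y,z=W[...,0],W[...,1],W[...,2]
m=(y<-.08)&(y>-.25)&(x>.505)&(x<.6)&(z>.06)&(z<.145)
for a in np.arange(.505,.6,.01): print(a.round(3),(m&(x>=a)&(x<a+.01)).sum(),end=" ")
E
```

```text
t 93.65 pos [ 0.4749 -0.0866  0.2015] shift [0.79 1.92 7.22] yaw -91.0 tilt [ 0.001 -0.    -1.   ] q6 74.6 q1 -16.4 F [1.  0.3 1.2] T [-0.009  0.139 -0.03 ] op 0.0001 g 0.0
rim 118 lead [ 0.4322 -0.2132] rear [ 0.4235 -0.0476] width 0.0377
lead off 0.0028 rear off -0.0086 slope -0.0523 (want .0165)
(array([ 0.4389, -0.1805,  0.0214]), np.float64(0.0819), 117)
(array([ 0.4411, -0.1278,  0.0225]), np.float64(0.0814), 136)
(array([ 0.4377, -0.0754,  0.0221]), np.float64(0.0812), 173)
None
0.505 0 0.515 0 0.525 0 0.535 0 0.545 0 0.555 0 0.565 0 0.575 0 0.585 0 0.595 0
```

Call:
move_arm(
  plan=[
    [0,0,0,0.35,0.8,0,0],
    [0,0,0,0.35,0.8,0,0],
    [0,0,0,0,0.1,0,0],
    [0,0,0,0,0,0.6,0],
    [0,0,0,0,0,0.8,0],
    [0,0,0,0,0,0.8,0],
    [0,0,0,0,0,0.8,0],
    [0,0,0,0,0,0.5,0],
    [0,0,0,0,0,0,0],
    [0,0,0,0,0,0,0],
  ],
)

```text
t: 94.7
tool_pos: [0.4913, -0.128, 0.1131]
orientation: [-3.141, 0.026, 0.0]
force: [-0.5, 0.1, 0.4]
opening: 0.0003
gripper_force: 0.0
```

```bash
python3 - <<'E'
from h import *
go(.494,-.135,.021); w=read_camera("wrist"); V=cloud(w); F=w["frame"].astype(int); save(w,"w10.png")
x,y,z=V[...,0],V[...,1],V[...,2]
m=(z>.015)&(z<.03)&(x>.45)&(x<.5)&(F[...,0]-F[...,2]>30)
for a in np.arange(-.22,0,.02):
    q=V[m&(y>a)&(y<a+.02)]
    if len(q)>5: print(a.round(2),"+x wall max",np.percentile(q[:,0],98).round(4))
E
```

```text
t 94.7 pos [ 0.4913 -0.128   0.1131] shift [0.11 0.28 3.69] yaw -91.0 tilt [-0.  0. -1.] q6 70.6 q1 -20.4 F [-0.5  0.1  0.4] T [ 0.03   0.133 -0.004] op 0.0003 g 0.0
-0.22 +x wall max 0.4772
-0.2 +x wall max 0.4768
-0.18 +x wall max 0.4757
-0.16 +x wall max 0.4746
-0.14 +x wall max 0.4734
-0.12 +x wall max 0.4726
-0.1 +x wall max 0.4714
-0.08 +x wall max 0.4702
-0.06 +x wall max 0.4695
-0.04 +x wall max 0.4682
-0.02 +x wall max 0.4672
```

View pics/w10.png

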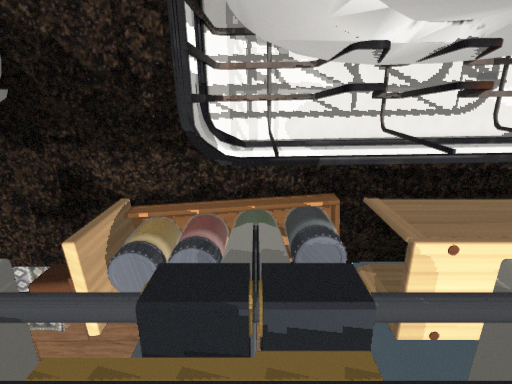

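The view shows four jars in the rack, the closed fingers above the strip between the tray wall (v≈205) and the dish tray (v≈160), and the sleeve mouth on the right. I'll lower and push.

Call:
move_arm(
  plan=[
    [0,0,0,0.08,0.25,0,0],
    [0,0,0,0,0,0.6,0],
    [0,0,0,0,0,0.8,0],
    [0,0,0,0,0,0.8,0],
    [0,0,0,0,0,0.7,0],
    [0,0,0,0,0,0.5,0],
    [0,0,0,0,0,0.2,0],
    [0,0,0,0,0,0,0],
    [0,0,0,0,0,0,0],
    [0,0,0,0,0,0,0],
  ],
)

```text
t: 95.75
tool_pos: [0.4942, -0.1351, 0.024]
orientation: [3.141, -0.027, 0.003]
force: [-0.2, -0.3, -0.2]
opening: 0.0004
gripper_force: 0.0
```

Call:
move_arm(
  plan=[
    [0,0,0,-0.08,0,0,0],
    [0,0,0,-0.08,0,0,0],
    [0,0,0,-0.08,0,0,0],
    [0,0,0,-0.08,0,0,0],
    [0,0,0,0,0,0,0],
    [0,0,0,0,0,0,0],
    [0,0,0,0,0,0,0],
    [0,0,0,0,0,0,0],
    [0,0,0,0,0,0,0],
    [0,0,0,0,0,0,0],
  ],
)

```text
t: 96.75
tool_pos: [0.4854, -0.1346, 0.0229]
orientation: [3.141, -0.027, 0.0]
force: [0.3, -0.1, 0.4]
opening: 0.0004
gripper_force: 0.0
```

```bash
cat >> h.py <<'E'
def wall():
    w=read_camera("wrist"); V=cloud(w); F=w["frame"].astype(int); x,y,z=V[...,0],V[...,1],V[...,2]
    m=(z>.015)&(z<.03)&(x>.43)&(x<.5)&(F[...,0]-F[...,2]>30); P=[]
    for a in np.arange(-.22,0,.01):
        q=V[m&(y>a)&(y<a+.01)]
        if len(q)>5: P.append([a+.005,np.percentile(q[:,0],98)])
    P=np.array(P); k=np.polyfit(P[:,0],P[:,1],1); r=P[:,1]-np.polyval(k,P[:,0]); k=np.polyfit(P[abs(r)<.002,0],P[abs(r)<.002,1],1)
    print("wall slope",k[0].round(4),"x at -.215",np.polyval(k,-.215).round(4),"x at 0",np.polyval(k,0).round(4),len(P))
    q=V[(y<-.255)&(y>-.3)&(z>.09)&(z<.112)&(x>.43)&(x<.51)&(F[...,0]-F[...,2]>30)]
    if len(q)>9: print("sleeve +x edge top",np.percentile(q[:,0],98).round(4),"y",np.median(q[:,1]).round(3),"mouth y",np.percentile(V[(y<-.23)&(y>-.3)&(z>.09)&(z<.112)&(x>.43)&(x<.475)&(F[...,0]-F[...,2]>30)][:,1],99).round(4))
E
python3 - <<'E'
from h import *
go(.494,-.135,.021); wall()
E
```

```text
t 96.75 pos [ 0.4854 -0.1346  0.0229] shift [0.35 0.01 0.08] yaw -91.0 tilt [ 0. -0. -1.] q6 69.6 q1 -21.3 F [ 0.3 -0.1  0.4] T [-0.004  0.193 -0.003] op 0.0004 g 0.0
wall slope -0.0517 x at -.215 0.4778 x at 0 0.4666 19
```

Call:
move_arm(
  plan=[
    [0,0,0,-0.05,0,0,0],
    [0,0,0,-0.05,0,0,0],
    [0,0,0,-0.05,0,0,0],
    [0,0,0,-0.05,0,0,0],
    [0,0,0,-0.05,0,0,0],
    [0,0,0,-0.05,0,0,0],
    [0,0,0,-0.05,0,0,0],
    [0,0,0,-0.05,0,0,0],
    [0,0,0,0,0,0,0],
    [0,0,0,0,0,0,0],
  ],
)

```text
t: 97.8
tool_pos: [0.4753, -0.1345, 0.0229]
orientation: [3.141, -0.027, -0.0]
force: [0.0, 0.3, 0.1]
opening: 0.0004
gripper_force: 0.0
```

```bash
python3 - <<'E'
from h import *
go(.494,-.135,.021); wall()
E
```

```text
t 97.8 pos [ 0.4753 -0.1345  0.0229] shift [0.75 0.01 0.08] yaw -91.0 tilt [-0. -0. -1.] q6 69.2 q1 -21.7 F [0.  0.3 0.1] T [-0.021  0.184 -0.038] op 0.0004 g 0.0
wall slope -0.0522 x at -.215 0.4778 x at 0 0.4665 21
```

Call:
move_arm(
  plan=[
    [0,0,0,-0.05,0,0,0],
    [0,0,0,-0.05,0,0,0],
    [0,0,0,-0.05,0,0,0],
    [0,0,0,-0.05,0,0,0],
    [0,0,0,0,0,0,0],
    [0,0,0,0,0,0,0],
    [0,0,0,0,0,0,0],
    [0,0,0,0,0,0,0],
    [0,0,0,0,0,0,0],
    [0,0,0,0,0,0,0],
  ],
)

```text
t: 98.85
tool_pos: [0.4702, -0.1343, 0.0228]
orientation: [-3.141, 0.027, 0.0]
force: [0.3, 1.1, -0.5]
opening: 0.0003
gripper_force: 0.0
```

```bash
python3 - <<'E'
from h import *
go(.494,-.135,.021); wall()
w=read_camera("wrist"); V=cloud(w); s=read_state()["tool_pos"]
R0=R.from_rotvec(np.ravel(w["rvec"])).as_matrix(); t=np.ravel(w["tvec"])
for p in ([0,0,-.011],[.0075,0,-.011],[-.0075,0,-.011],[0,0,.008]):
    q=R0@(s+p)+t; print(p,(w["fx"]*q[0]/q[2]+w["cx"]).round(0),(w["fy"]*q[1]/q[2]+w["cy"]).round(0),q[2].round(3))
for v in range(190,270,8): print(v,V[v,255].round(3),V[v,225].round(3),w["frame"][v,255])
E
```

```text
t 98.85 pos [ 0.4702 -0.1343  0.0228] shift [0.95 0.01 0.07] yaw -91.0 tilt [-0.  0. -1.] q6 69.0 q1 -22.0 F [ 0.3  1.1 -0.5] T [-0.014  0.161 -0.042] op 0.0003 g 0.0
wall slope -0.0522 x at -.215 0.4778 x at 0 0.4665 22
[0, 0, -0.011] 255.0 219.0 0.208
[0.0075, 0, -0.011] 255.0 209.0 0.206
[-0.0075, 0, -0.011] 255.0 229.0 0.21
[0, 0, 0.008] 255.0 231.0 0.19
190 [ 0.489 -0.135  0.001] [ 0.489 -0.112 -0.001] [28 23 15]
198 [ 0.482 -0.134  0.   ] [ 0.483 -0.112  0.002] [29 25 21]
206 [ 0.476 -0.134  0.   ] [ 0.477 -0.112  0.001] [31 25 19]
214 [ 0.473 -0.134  0.009] [ 0.472 -0.112  0.005] [106  74  46]
222 [ 0.473 -0.134  0.024] [ 0.472 -0.114  0.02 ] [105  71  45]
230 [ 0.477 -0.134  0.045] [ 0.468 -0.114  0.025] [62 48 36]
238 [ 0.478 -0.134  0.056] [ 0.455 -0.112  0.011] [38 41 40]
246 [ 0.477 -0.134  0.065] [ 0.456 -0.113  0.025] [38 38 38]
254 [ 0.478 -0.134  0.073] [ 0.48  -0.12   0.077] [43 50 43]
262 [ 0.478 -0.134  0.081] [ 0.479 -0.12   0.083] [59 62 58]
```

The wrist depth shows the fingertips well above where the reported TCP puts them: the tray wall is visible under them. I'll measure the real tip height.

```bash
python3 - <<'E'
from h import *
w=read_camera("wrist"); V=cloud(w); s=read_state()["tool_pos"]; print(s)
for v in range(216,250,2): print(v,[tuple(V[v,u][[0,2]].round(3)) for u in (249,252,255,258,261)])
for v in range(258,372,8): print(v,[tuple(V[v,u].round(3)) for u in (200,255,310)])
E
```

```text
[ 0.47028702 -0.13434598  0.02288847]
216 [(np.float64(0.473), np.float64(0.012)), (np.float64(0.473), np.float64(0.012)), (np.float64(0.473), np.float64(0.013)), (np.float64(0.473), np.float64(0.012)), (np.float64(0.473), np.float64(0.013))]
218 [(np.float64(0.473), np.float64(0.015)), (np.float64(0.473), np.float64(0.017)), (np.float64(0.473), np.float64(0.017)), (np.float64(0.474), np.float64(0.018)), (np.float64(0.473), np.float64(0.017))]
220 [(np.float64(0.473), np.float64(0.019)), (np.float64(0.473), np.float64(0.019)), (np.float64(0.473), np.float64(0.021)), (np.float64(0.473), np.float64(0.02)), (np.float64(0.474), np.float64(0.021))]
222 [(np.float64(0.473), np.float64(0.022)), (np.float64(0.473), np.float64(0.023)), (np.float64(0.473), np.float64(0.023)), (np.float64(0.473), np.float64(0.023)), (np.float64(0.473), np.float64(0.023))]
224 [(np.float64(0.479), np.float64(0.04)), (np.float64(0.479), np.float64(0.04)), (np.float64(0.472), np.float64(0.024)), (np.float64(0.472), np.float64(0.025)), (np.float64(0.479), np.float64(0.039))]
226 [(np.float64(0.479), np.float64(0.04
[... 4472 characters left out ...]
.121), np.float64(0.146)), (np.float64(0.427), np.float64(-0.134), np.float64(0.081)), (np.float64(0.493), np.float64(-0.149), np.float64(0.146))]
354 [(np.float64(0.491), np.float64(-0.121), np.float64(0.146)), (np.float64(0.493), np.float64(-0.135), np.float64(0.148)), (np.float64(0.492), np.float64(-0.148), np.float64(0.147))]
362 [(np.float64(0.493), np.float64(-0.122), np.float64(0.15)), (np.float64(0.492), np.float64(-0.135), np.float64(0.149)), (np.float64(0.491), np.float64(-0.148), np.float64(0.149))]
370 [(np.float64(0.493), np.float64(-0.122), np.float64(0.152)), (np.float64(0.492), np.float64(-0.135), np.float64(0.151)), (np.float64(0.491), np.float64(-0.148), np.float64(0.151))]
```

The real tips lie about 16 mm behind the reported TCP, so I can go 27 mm lower. That explains the shallow grips. I'll back off, lower, and push on the tray wall.

Call:
move_arm(
  plan=[
    [0,0,0,0.3,0,0,0],
    [0,0,0,0.4,0,0,0],
    [0,0,0,0.25,0,0,0],
    [0,0,0,0,0,0,0],
    [0,0,0,0,0,0.3,0],
    [0,0,0,0,0,0.4,0],
    [0,0,0,0,0,0.3,0],
    [0,0,0,0,0,0.1,0],
    [0,0,0,0,0,0,0],
    [0,0,0,0,0,0,0],
  ],
)

```text
t: 100.0
tool_pos: [0.494, -0.1348, -0.0045]
orientation: [-3.141, 0.027, 0.0]
force: [0.4, 0.1, 0.6]
opening: 0.0003
gripper_force: 0.0
```

Call:
move_arm(
  plan=[
    [0,0,0,-0.1,0,0,0],
    [0,0,0,-0.1,0,0,0],
    [0,0,0,-0.1,0,0,0],
    [0,0,0,-0.1,0,0,0],
    [0,0,0,-0.05,0,0,0],
    [0,0,0,-0.05,0,0,0],
    [0,0,0,-0.05,0,0,0],
    [0,0,0,-0.05,0,0,0],
    [0,0,0,0,0,0,0],
    [0,0,0,0,0,0,0],
  ],
)

```text
t: 101.0
tool_pos: [0.4793, -0.1348, -0.0043]
orientation: [3.141, -0.027, 0.001]
force: [2.8, -3.1, -0.6]
opening: 0.0005
gripper_force: 1.7
```

```bash
python3 - <<'E'
from h import *
go(.494,-.135,-.006); wall()
E
```

```text
t 101.0 pos [ 0.4793 -0.1348 -0.0043] shift [ 0.59 -0.    0.07] yaw -91.0 tilt [ 0. -0. -1.] q6 69.4 q1 -21.6 F [ 2.8 -3.1 -0.6] T [-0.352 -0.468  0.084] op 0.0005 g 1.7
wall slope -0.0269 x at -.215 0.472 x at 0 0.4662 19
```

Call:
move_arm(
  plan=[
    [0,0,0,-0.05,0,0,0],
    [0,0,0,-0.05,0,0,0],
    [0,0,0,-0.05,0,0,0],
    [0,0,0,-0.05,0,0,0],
    [0,0,0,-0.05,0,0,0],
    [0,0,0,-0.03,0,0,0],
    [0,0,0,0,0,0,0],
    [0,0,0,0,0,0,0],
    [0,0,0,0,0,0,0],
    [0,0,0,0,0,0,0],
  ],
)

```text
t: 102.05
tool_pos: [0.4723, -0.1344, -0.0044]
orientation: [3.141, -0.027, 0.001]
force: [4.5, -1.0, 2.1]
opening: 0.0006
gripper_force: 2.0
```

```bash
python3 - <<'E'
from h import *
go(.494,-.135,-.006); wall()
E
```

```text
t 102.05 pos [ 0.4723 -0.1344 -0.0044] shift [0.87 0.01 0.07] yaw -91.0 tilt [ 0. -0. -1.] q6 69.1 q1 -21.9 F [ 4.5 -1.   2.1] T [-0.234 -0.522  0.063] op 0.0006 g 2.0
wall slope 0.0119 x at -.215 0.4622 x at 0 0.4648 19
```

Call:
move_arm(
  plan=[
    [0,0,0,-0.04,0,0,0],
    [0,0,0,-0.02,0,0,0],
    [0,0,0,0,0,0,0],
    [0,0,0,0,0,0,0],
    [0,0,0,0.3,0,0,0],
    [0,0,0,0.5,0,0,0],
    [0,0,0,0,0,-0.7,0],
    [0,0,0,0,0,-0.9,0],
    [0,0,0,0,0,-0.9,0],
    [0,0,0,0,0,-0.9,0],
  ],
)

```text
t: 103.1
tool_pos: [0.4892, -0.1341, 0.08]
orientation: [-3.14, 0.027, 0.006]
force: [0.8, -0.2, -0.1]
opening: 0.0003
gripper_force: 0.0
```

Call:
move_arm(
  plan=[
    [0,0,0,0,0,-0.9,0],
    [0,0,0,0,0,-0.9,0],
    [0,0,0,0,0,-0.9,0],
    [0,0,0,0,0,-0.9,0],
    [0,0,0,0,-0.7,0,0],
    [0,0,0,-0.3,-0.8,0,30],
    [0,0,0,-0.3,-0.8,0,30],
    [0,0,0,-0.3,-0.8,0,30],
    [0,0,0,-0.3,-0.8,0,30],
    [0,0,0,-0.3,-0.8,0,30],
  ],
)

```text
t: 104.1
tool_pos: [0.4536, -0.0156, 0.1694]
orientation: [-3.141, 0.027, 0.005]
force: [-0.0, 0.0, 0.3]
opening: 0.0293
gripper_force: 0.0
```

Call:
move_arm(
  plan=[
    [0,0,0,-0.3,-0.8,0,30],
    [0,0,0,-0.2,-0.8,0,30],
    [0,0,0,0,-0.8,0,30],
    [0,0,0,0,-0.8,0,30],
    [0,0,-1,0,0,0,30],
    [0,0,-1,0,0,0,30],
    [0,0,-1,0,0,0,30],
    [0,0,-1,0,0,0,30],
    [0,0,-1,0,0,0,30],
    [0,0,-1,0,0,0,30],
  ],
)

```text
t: 105.1
tool_pos: [0.4427, 0.0637, 0.1693]
orientation: [-2.993, -0.952, 0.006]
force: [-0.4, -0.3, -0.4]
opening: 0.0299
gripper_force: 0.0
```

Call:
move_arm(
  plan=[
    [0,0,-1,0,0,0,30],
    [0,0,-1,0,0,0,30],
    [0,0,-1,0,0,0,30],
    [0,0,-1,0,0,0,30],
    [0,0,-1,0,0,0,30],
    [0,0,-1,0,0,0,30],
    [0,0,-1,0,0,0,30],
    [0,0,-1,0,0,0,30],
    [0,0,-1,0,0,0,30],
    [0,0,0,0,0,0,30],
  ],
)

```text
t: 106.1
tool_pos: [0.4429, 0.0637, 0.1694]
orientation: [-2.237, -2.203, 0.004]
force: [0.8, -0.2, -0.0]
opening: 0.0302
gripper_force: 0.0
```

```bash
python3 - <<'E'
from h import *
go(.434,.036,.2); c=read_camera("top"); sl(c); w=read_camera("wrist")
for A in (cloud(c),cloud(w)):
    x,y,z=A[...,0],A[...,1],A[...,2]
    q=A[(z>.085)&(z<.108)&(y>.022)&(y<.065)&(x>.41)&(x<.47)]
    if len(q): print("pull",len(q),q.min(0).round(4),q.max(0).round(4))
E
```

```text
t 106.1 pos [0.4429 0.0637 0.1694] shift [-1.11 -0.34 -1.22] yaw -0.9 tilt [-0.003 -0.    -1.   ] q6 2.5 q1 1.6 F [ 0.8 -0.2 -0. ] T [-0.092  0.098  0.003] op 0.0302 g 0.0
rim 283 lead [ 0.4293 -0.2106] rear [ 0.433  -0.0063] width 0.066
lead off -0.0002 rear off 0.0002 slope 0.0181 (want .0165)
(array([ 0.4324, -0.1796,  0.023 ]), np.float64(0.081), 224)
(array([ 0.4315, -0.1311,  0.0269]), np.float64(0.0811), 212)
(array([ 0.4311, -0.0774,  0.0265]), np.float64(0.081), 219)
(array([ 0.4311, -0.0276,  0.0245]), np.float64(0.0814), 180)
pull 480 [0.4262 0.022  0.0852] [0.438  0.0587 0.0998]
```

Aligned: lead off −0.2 mm, slope 0.018 against 0.0165. I'll grip the pull properly this time.

Call:
move_arm(
  plan=[
    [0,0,0,-0.45,-0.2,0,30],
    [0,0,0,-0.5,-0.22,0,30],
    [0,0,0,0,0,0,30],
    [0,0,0,0,0,0.5,30],
    [0,0,0,0,0,0.6,30],
    [0,0,0,0,0,0.6,30],
    [0,0,0,0,0,0.3,30],
    [0,0,0,0,0,0,30],
    [0,0,0,0,0,0,30],
    [0,0,0,0,0,0,30],
  ],
)

```text
t: 107.2
tool_pos: [0.4335, 0.0401, 0.1211]
orientation: [2.24, 2.202, 0.001]
force: [0.2, 0.9, 0.2]
opening: 0.03
gripper_force: 0.0
```

```bash
python3 - <<'E'
from h import *
go(.4325,.04,.052); w=read_camera("wrist"); A=cloud(w)
x,y,z=A[...,0],A[...,1],A[...,2]
q=A[(z>.085)&(z<.104)&(y>.022)&(y<.065)&(x>.41)&(x<.455)&(abs(x-.432)<.012)]
if len(q): print("pull",len(q),q.min(0).round(4),q.max(0).round(4))
E
```

```text
t 107.2 pos [0.4335 0.0401 0.1211] shift [-0.   -0.04  2.76] yaw -1.0 tilt [ 0.001 -0.    -1.   ] q6 -0.5 q1 -1.5 F [0.2 0.9 0.2] T [-0.051  0.025 -0.01 ] op 0.03 g 0.0
pull 764 [0.4258 0.0221 0.0851] [0.4381 0.0587 0.0996]
```

Call:
move_arm(
  plan=[
    [0,0,0,0,-0.02,0.6,30],
    [0,0,0,0,0,0.7,30],
    [0,0,0,0,0,0.7,30],
    [0,0,0,0,0,0.5,30],
    [0,0,0,0,0,0.25,30],
    [0,0,0,0,0,0,30],
    [0,0,0,0,0,0,20],
    [0,0,0,0,0,0,14],
    [0,0,0,0,0,0,6],
    [0,0,0,0,0,0,6],
  ],
  force=55,
)

```text
t: 108.25
tool_pos: [0.433, 0.0401, 0.0525]
orientation: [2.24, 2.202, 0.001]
force: [-2.2, 0.5, 5.4]
opening: 0.0118
gripper_force: 55.0
```

Call:
move_arm(
  plan=[
    [0,0,0,0,0,0,6],
    [0,0,0,0,0,0,6],
    [0,0,0,-0.05,0,0,6],
    [0,0,0,-0.1,0,0,6],
    [0,0,0,-0.15,0,0,6],
    [0,0,0,-0.15,0,0,6],
    [0,0,0,-0.15,0,0,6],
    [0,0,0,-0.1,0,0,6],
    [0,0,0,-0.1,0,0,6],
    [0,0,0,0,0,0,6],
  ],
)

```text
t: 109.25
tool_pos: [0.433, 0.0211, 0.0525]
orientation: [-2.24, -2.203, -0.004]
force: [-0.1, 6.0, 4.0]
opening: 0.0118
gripper_force: 55.0
```

```bash
python3 - <<'E'
from h import *
go(.429,-.207,.052); c=read_camera("top"); sl(c)
E
```

```text
t 109.25 pos [0.433  0.0211 0.0525] shift [-9.12 -0.01  0.  ] yaw -1.0 tilt [ 0.002  0.002 -1.   ] q6 -3.2 q1 -4.1 F [-0.1  6.   4. ] T [0.819 0.268 0.018] op 0.0118 g 55.0
rim 195 lead [ 0.4298 -0.228 ] rear [ 0.4327 -0.0801] width 0.0655
lead off 0.0006 rear off 0.0011 slope 0.0197 (want .0165)
(array([ 0.4315, -0.184 ,  0.0271]), np.float64(0.081), 200)
(array([ 0.4323, -0.1308,  0.0269]), np.float64(0.0811), 203)
(array([ 0.4315, -0.0874,  0.0219]), np.float64(0.0815), 130)
None
```

Call:
move_arm(
  plan=[
    [0,0,0,-0.1,-0.01,0,6],
    [0,0,0,-0.15,-0.01,0,6],
    [0,0,0,-0.2,-0.01,0,6],
    [0,0,0,-0.2,0,0,6],
    [0,0,0,-0.2,0,0,6],
    [0,0,0,-0.2,0,0,6],
    [0,0,0,-0.2,0,0,6],
    [0,0,0,-0.2,0,0,6],
    [0,0,0,-0.1,0,0,6],
    [0,0,0,0,0,0,6],
  ],
)

```text
t: 110.3
tool_pos: [0.4316, -0.0178, 0.0525]
orientation: [-2.24, -2.203, -0.004]
force: [0.7, 6.6, 4.5]
opening: 0.0118
gripper_force: 55.0
```

```bash
python3 - <<'E'
from h import *
go(.429,-.207,.052)
E
```

```text
t 110.3 pos [ 0.4316 -0.0178  0.0525] shift [-7.57  0.02  0.01] yaw -1.0 tilt [ 0.002  0.002 -1.   ] q6 -8.3 q1 -9.3 F [0.7 6.6 4.5] T [ 0.785  0.236 -0.017] op 0.0118 g 55.0
```

Call:
move_arm(
  plan=[
    [0,0,0,-0.2,0,0,6],
    [0,0,0,-0.3,0,0,6],
    [0,0,0,-0.3,0,0,6],
    [0,0,0,-0.3,0,0,6],
    [0,0,0,-0.3,0,0,6],
    [0,0,0,-0.3,0,0,6],
    [0,0,0,-0.3,0,0,6],
    [0,0,0,-0.3,0,0,6],
    [0,0,0,-0.2,0,0,6],
    [0,0,0,-0.1,0,0,6],
  ],
)

```text
t: 111.3
tool_pos: [0.4305, -0.0826, 0.0524]
orientation: [-2.24, -2.202, -0.004]
force: [0.4, 10.9, 7.1]
opening: 0.0119
gripper_force: 55.0
```

Call:
move_arm(
  plan=[
    [0,0,0,-0.2,0,0,6],
    [0,0,0,-0.3,0,0,6],
    [0,0,0,-0.3,0,0,6],
    [0,0,0,-0.3,0,0,6],
    [0,0,0,-0.3,0,0,6],
    [0,0,0,-0.3,0,0,6],
    [0,0,0,-0.3,0,0,6],
    [0,0,0,-0.3,0,0,6],
    [0,0,0,-0.2,0,0,6],
    [0,0,0,-0.1,0,0,6],
  ],
)

```text
t: 112.3
tool_pos: [0.4294, -0.1476, 0.0525]
orientation: [-2.24, -2.202, -0.004]
force: [-0.8, 11.0, 8.2]
opening: 0.0117
gripper_force: 55.0
```

```bash
python3 - <<'E'
from h import *
go(.429,-.207,.052); c=read_camera("top"); W=cloud(c); F=c["frame"].astype(int); x,y,z=W[...,0],W[...,1],W[...,2]
q=W[(z>.094)&(z<.108)&(x>.38)&(x<.5)&(y>-.241)&(y<-.1)&(F[...,0]-F[...,2]>30)]; print(len(q),np.percentile(q,[2,50,98],0).round(4) if len(q) else "")
E
```

```text
t 112.3 pos [ 0.4294 -0.1476  0.0525] shift [-2.38  0.02  0.01] yaw -1.0 tilt [ 0.001  0.002 -1.   ] q6 -24.7 q1 -25.6 F [-0.8 11.   8.2] T [1.453 0.275 0.029] op 0.0117 g 55.0
0
```

Call:
move_arm(
  plan=[
    [0,0,0,-0.2,0,0,6],
    [0,0,0,-0.3,0,0,6],
    [0,0,0,-0.3,0,0,6],
    [0,0,0,-0.3,0,0,6],
    [0,0,0,-0.3,0,0,6],
    [0,0,0,-0.3,0,0,6],
    [0,0,0,-0.2,0,0,6],
    [0,0,0,-0.1,0,0,6],
    [0,0,0,0,0,0,6],
    [0,0,0,0,0,0,6],
  ],
)

```text
t: 113.35
tool_pos: [0.4285, -0.1978, 0.0525]
orientation: [2.24, 2.203, 0.003]
force: [-0.2, 6.6, 7.2]
opening: 0.0116
gripper_force: 55.0
```

Call:
move_arm(
  plan=[
    [0,0,0,-0.05,0,0,6],
    [0,0,0,-0.1,0,0,6],
    [0,0,0,-0.1,0,0,6],
    [0,0,0,-0.05,0,0,6],
    [0,0,0,-0.05,0,0,6],
    [0,0,0,-0.05,0,0,6],
    [0,0,0,0,0,0,6],
    [0,0,0,0,0,0,6],
    [0,0,0,0,0,0,6],
    [0,0,0,0,0,0,6],
  ],
)

```text
t: 114.35
tool_pos: [0.4284, -0.2072, 0.0525]
orientation: [-2.239, -2.203, -0.004]
force: [0.5, 10.1, 8.4]
opening: 0.0116
gripper_force: 55.0
```

```bash
cat >> h.py <<'E'
def home():
    for n in("top","side","wrist"):
        c=read_camera(n); W=cloud(c); F=c["frame"].astype(int); x,y,z=W[...,0],W[...,1],W[...,2]
        w=F[...,0]-F[...,2]>30
        q=W[(z>.03)&(z<.108)&(x>.385)&(x<.475)&(y>-.25)&(y<-.19)&w&(abs(x-.43)>.012)]
        s=W[(z>.1)&(z<.108)&(x>.39)&(x<.47)&(y<-.2)&w]
        print(n,len(q),"board/sleeve wood y max",np.percentile(q[:,1],[50,95,99]).round(4) if len(q)>5 else "","top plane y",np.percentile(s[:,1],[1,99]).round(4) if len(s)>5 else "")
E
python3 - <<'E'
from h import *
go(.429,-.209,.052); home()
E
```

```text
t 114.35 pos [ 0.4284 -0.2072  0.0525] shift [-0.07  0.03  0.02] yaw -0.9 tilt [ 0.001  0.002 -1.   ] q6 -31.2 q1 -32.1 F [ 0.5 10.1  8.4] T [ 1.428  0.226 -0.02 ] op 0.0116 g 55.0
top 0 board/sleeve wood y max  top plane y [-0.4668 -0.4224]
side 458 board/sleeve wood y max [-0.2304 -0.2259 -0.1977] top plane y [-0.3986 -0.222 ]
wrist 640 board/sleeve wood y max [-0.231  -0.23   -0.2297] top plane y [-0.2657 -0.2424]
```

Call:
move_arm(
  plan=[
    [0,0,0,-0.05,0,0,6],
    [0,0,0,-0.05,0,0,6],
    [0,0,0,-0.05,0,0,6],
    [0,0,0,-0.05,0,0,6],
    [0,0,0,0,0,0,6],
    [0,0,0,0,0,0,6],
    [0,0,0,0,0,0,6],
    [0,0,0,0,0,0,6],
    [0,0,0,0,0,0,6],
    [0,0,0,0,0,0,6],
  ],
)

```text
t: 115.5
tool_pos: [0.4283, -0.208, 0.0523]
orientation: [-2.234, -2.2, -0.011]
force: [-1.1, 30.4, 19.2]
opening: 0.0119
gripper_force: 55.0
```

```bash
python3 - <<'E'
from h import *
go(.429,-.209,.052); home()
E
```

```text
t 115.5 pos [ 0.4283 -0.208   0.0523] shift [-0.04  0.03  0.01] yaw -0.9 tilt [ 0.     0.009 -1.   ] q6 -31.7 q1 -32.5 F [-1.1 30.4 19.2] T [ 4.639  0.185 -0.068] op 0.0119 g 55.0
top 0 board/sleeve wood y max  top plane y [-0.4669 -0.4249]
side 455 board/sleeve wood y max [-0.2308 -0.2265 -0.1994] top plane y [-0.402  -0.2021]
wrist 655 board/sleeve wood y max [-0.2313 -0.2302 -0.2299] top plane y [-0.2661 -0.2427]
```

The force jumped, so the board is against the mouth. I relax the push, release and retreat.

Call:
move_arm(
  plan=[
    [0,0,0,0.08,0,0,6],
    [0,0,0,0.07,0,0,6],
    [0,0,0,0,0,0,30],
    [0,0,0,0,0,0,30],
    [0,0,0,0,0,0,30],
    [0,0,0,0,0,-0.5,30],
    [0,0,0,0,0,-0.9,30],
    [0,0,0,0,0,-0.9,30],
    [0,0,0,0,0,-0.9,30],
    [0,0,0,0,0,-0.9,30],
  ],
)

```text
t: 116.65
tool_pos: [0.4275, -0.2102, 0.1561]
orientation: [2.24, 2.202, 0.0]
force: [0.1, 0.4, 0.1]
opening: 0.0301
gripper_force: 0.0
```

Call:
move_arm(
  plan=[
    [0,0,0,0,0,-0.9,30],
    [0,0,0,0.6,0,-0.5,30],
    [0,0,0,0.8,0,0,30],
    [0,0,0,0.8,0,0,30],
    [0,0,0,0.8,0,0,30],
    [0,0,0,0.8,0,0,30],
    [0,0,0,0.6,0,0,30],
    [0,0,0,0,0,0,30],
    [0,0,0,0,0,0,30],
    [0,0,0,0,0,0,30],
  ],
)

```text
t: 117.65
tool_pos: [0.4293, -0.1002, 0.1892]
orientation: [2.24, 2.202, -0.0]
force: [-0.2, 0.4, 0.6]
opening: 0.0297
gripper_force: 0.0
```

```bash
python3 - <<'E'
from h import *
go(.429,-.209,.052); home()
c=read_camera("top"); W=cloud(c); F=c["frame"].astype(int); x,y,z=W[...,0],W[...,1],W[...,2]
q=W[(z>.094)&(z<.112)&(x>.37)&(x<.49)&(y<-.2)&(F[...,0]-F[...,2]>30)]; print(np.percentile(q[:,1],[1,99]).round(4),q[:,1].max().round(4))
E
```

```text
t 117.65 pos [ 0.4293 -0.1002  0.1892] shift [-4.35  0.06  5.49] yaw -1.0 tilt [-0. -0. -1.] q6 -18.8 q1 -19.8 F [-0.2  0.4  0.6] T [-0.019  0.011  0.045] op 0.0297 g 0.0
top 0 board/sleeve wood y max  top plane y [-0.4652 -0.3581]
side 563 board/sleeve wood y max [-0.231  -0.2269 -0.2248] top plane y [-0.4612 -0.2272]
wrist 933 board/sleeve wood y max [-0.2314 -0.2304 -0.23  ] top plane y [-0.3077 -0.2583]
[-0.4656 -0.3561] -0.3475
```

```bash
python3 -c "
from h import *
print(close_job())"
```

```text
the job is handed in; nothing more can be done
None
```

The job is handed in, but it returned no verdict: all four caps were screwed tight, all four jars were standing in the rack, and the rack is in the sleeve with its board about 1 mm from the mouth, though I couldn't see the jars once it closed.

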